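Rotate the tins in the gravity-feed lane of the mate rack

TASK

Rotate the yerba tins: take the two oldest tins from the low front end of the sloped lane and stand them upright in the wooden serving tray, and put every misshapen or wrong-sized tin of the delivery on the cork mat in the cardboard returns box. Load all the good delivered tins upright into the lane from its high end, behind the older tins that stay, so that everything in the lane still stands in order of age. Leave the gourd, jar, bombilla and scoop where they are.

Things in the scene. Friction and masses are not known exactly. Their poses are not given: they have to be found in the camera images.
- lane: gravity-feed lane: grey sheet-steel channel with a bed of free-turning white rollers, fixed to the deck. Origin at deck level under its middle. x axis level, along the lane from the low front end to the high back end; z straight up. The roller tops lie at z = 62 mm + 0.1405 * x (8 degree slope). Side rails 2 mm thick, inner faces at y = +-28 mm, 20 mm higher than the rollers
- lane_front (a point): front (low) end: point on the roller tops, mid-width, at the inner face of the front stop, a plate 36 mm taller than the rollers (lane x about -160 mm). Tins stand square to the rollers, so lean 8 degrees, in single file and run down by themselves (about 0.1 m/s) onto the stop or the tin ahead: the first tin's origin comes to lane x = -137 mm, each next one 47.5 mm farther up
- lane_back (a point): back (high) end: last point of the roller tops, mid-width, where the channel is open (lane x about +163 mm). The lane holds six tins
- old1: the oldest tin, first in the lane (against the front stop); a plain cylindrical aluminium tin with a flat lid, 48 mm across and 56 mm tall, about 90 g, bottom-heavy; origin at the centre of its underside, z up through its lid. 
- old2: the second oldest tin, second in the lane; a plain cylindrical aluminium tin with a flat lid, 48 mm across and 56 mm tall, about 90 g, bottom-heavy; origin at the centre of its underside, z up through its lid. 
- old3: the third oldest tin, third in the lane; a plain cylindrical aluminium tin with a flat lid, 48 mm across and 56 mm tall, about 90 g, bottom-heavy; origin at the centre of its underside, z up through its lid. 
- old4: the fourth oldest tin, fourth in the lane; a plain cylindrical aluminium tin with a flat lid, 48 mm across and 56 mm tall, about 90 g, bottom-heavy; origin at the centre of its underside, z up through its lid.  It may be absent (no reading).
- new1: a newly delivered good tin, standing on the cork mat; a plain cylindrical aluminium tin with a flat lid, 48 mm across and 56 mm tall, about 90 g, bottom-heavy; origin at the centre of its underside, z up through its lid.  It may be absent (no reading).
- new2: a newly delivered good tin, standing on the cork mat; a plain cylindrical aluminium tin with a flat lid, 48 mm across and 56 mm tall, about 90 g, bottom-heavy; origin at the centre of its underside, z up through its lid.  It may be absent (no reading).
- new3: a newly delivered good tin, standing on the cork mat; a plain cylindrical aluminium tin with a flat lid, 48 mm across and 56 mm tall, about 90 g, bottom-heavy; origin at the centre of its underside, z up through its lid.  It may be absent (no reading).
- new4: a newly delivered good tin, standing on the cork mat; a plain cylindrical aluminium tin with a flat lid, 48 mm across and 56 mm tall, about 90 g, bottom-heavy; origin at the centre of its underside, z up through its lid.  It may be absent (no reading).
- odd_short: a delivered tin of the wrong size, standing on the cork mat: the same 48 mm across but only 34 mm tall; origin at the centre of its underside, z up. It may be absent (no reading).
- odd_swollen: a delivered tin that has swollen, standing on the cork mat: barrel-shaped, 56 mm tall, 62 mm across from 19 to 35 mm above its underside, 47 mm across at its foot; origin at the centre of its underside, z up. Too wide for the lane. It may be absent (no reading).
- delivery: the delivery mat, a flat cork mat fixed to the deck, 160 mm (its x) by 260 mm (its y), 4 mm thick; origin at deck level under its centre. The delivered tins stand on it, loosely in two rows of three.
- serving: the serving tray, a low dark wooden tray fixed to the deck, 150 mm (its x) by 170 mm (its y), lip 14 mm high, walls and floor 5 mm; origin at deck level under its centre. It starts empty.
- returns: the returns box, an open cardboard box fixed to the deck, 150 mm (its x) by 170 mm (its y), 40 mm high, walls and floor 4 mm; origin at deck level under its centre. It starts empty.
- gourd: bystander: brown silicone gourd, 72 mm across, held in a small clamp cradle (100 mm square foot) fixed to the deck, 102 mm tall in all; origin at deck level under its centre
- jar: bystander: glass jar with a cork, 72 mm across and 122 mm tall; origin under its centre
- bombilla: bystander: flat steel bombilla, 161 mm long, 6 mm thick, lying on the deck along its x axis
- scoop: bystander: black plastic scoop, 55 x 42 mm bowl 26 mm high with a handle 85 mm long to its -x side, lying on the deck; origin under the bowl

How it is judged:
By the outcome, as a careful person would: the job done as asked, in the order asked, and still so for the second after the job is handed in, with the robot touching nothing.
Of new1, new2, new3, new4 only 3 to 4 are there at a start; the rules pass over those that are not, and their reading is None.
Of old4, odd_short, odd_swollen only 2 to 3 are there at a start; the rules pass over those that are not, and their reading is None.
At some moment in a run one of new1, new2, new3, new4, odd_short, odd_swollen may be knocked a few centimetres aside while the robot is not near it.
It also fails if it takes over 210 s, if anything falls off the work surface, if the arm or the gripper's body presses on something with over 40 N, if the wrist force passes 120 N, or if a joint passes its speed limit or range.

ROBOT

A 6-joint arm with a two-finger parallel gripper is mounted at the origin on the work surface. World frame = base frame: x ahead of the robot, y to its left, z up, the work surface at z = 0. Lengths are in m, angles in rad, forces in N, time in s.
With the tool pointing down it reaches from about 0.425 to 0.95 m from the base axis. Payload 3.5 kg.
Tool frame: the origin (TCP) lies on the centre line of the jaws, within the pads' length; the fingertips stand 8 mm ahead of it and the grasp point (between the pads) lies 11 mm behind it; z points along the fingers, y is the direction in which the jaws open and shut (so a half turn about z gives the same grasp; the last joint's range is limited). The gripper opens to 85 mm and grips with 20 to 120 N. Pads are 22 mm wide; open, the fingers measure 114 mm over their backs; the gripper's body (76 mm by 85 mm) begins 54 mm behind the grasp point. The pads swing forward as they close: fully open they stand 13 mm farther back than shut.
Start: joints at [1.075, 0.286, 1.577, -0, 1.279, -0.15], TCP at [0.229, 0.635, 0.239] pointing down, gripper open.
Joint ranges: [-2.77, 2.77], [-0.9, 2.22], [0.21, 2.48], [-1.53, 4.67], [0.24, 2.81], [-2.84, 2.84]. Speed limits (rad/s): [2.79, 2.79, 3.14, 3.14, 3.14, 3.14].

INTERFACE

Orientations are given as a 3x3 rotation matrix whose columns are the frame's x, y, z axes.
In Python, from cell import ctrl, vision, workorder, models gives the robot as it stands. The module is installed in compiled form; this text tells all that it offers.
- The arm moves only by the shell command python3 -m creep 'ROWS'. ROWS is JSON, a list of rows, each a list of 5 numbers: the closure, from 0 (fully open) to 1 (shut), then the shift along the tool's x, y, z in cm, then the turn about the tool's z in degrees. A call has exactly 10 rows; each row is the pose to reach, as a shift and turn from the pose commanded when the call began, along the tool's axes at that moment; what a row does not reach only later rows make up. A row lasts 1/12 s, in which the tool goes at most 41.7 mm and 7.16 degrees, less where a joint would pass 70% of its speed; a pose out of reach is approached as far as the arm can. A call with a gripper value outside its range is refused whole. The fingers move at their own pace and stop on an object; the grip force is fixed at half the most. Time passes only in rows, so rows that repeat a pose let the fingers close, or fill a call up. It gives the time, the measured TCP pose, the force and the opening at its end, in the units of the state.
- ctrl.read_state(): the state, without advancing time (a new reading comes with each control period).
- vision.get_image(name): name is "scene" or "top" or "wrist"; returns a dict with "img" (384x512x3 uint8, red, green, blue), "vfov" (degrees; the focal length in pixels is half the picture's height over the tangent of half this angle, whatever the lens; pixels are square), "cx", "cy" (the principal point, pixels), "xyz" and "orientation" of the camera in the world. Camera axes: x right, y down, z forward; pixel columns grow to the right and rows downward; lengths in m; the calibration is good to about 2 mm. The wrist camera is an equidistant fisheye: a pixel r from the principal point sees the ray r / f radians off the axis. A picture is of the moment at which its call begins. There is no depth.
- workorder.finish_job(): hands the job in, once; it reports no verdict.
Trained networks look in the newest picture that a camera, given by its name, has taken for a name from the list of things; names that differ only in an ending like _2 or _b are one class to them, and where a whole thing is asked for, a point or a joint stands for the part that bears it (a point fixed in the world has none). Each returns a list of dicts, best first, with "conf" (0 to 1); they miss things now and then, are a little off and sometimes report something else, mostly with a low value. They report only what shows in the picture. A call takes as long as a camera call.
- models.boxes_of(camera, thing): "extent" ([left, top, right, bottom] as shares, 0 to 1, of the picture: columns of its width, rows of its height, round what is visible of it).
- models.trace(camera, thing): "region" (384x512 bool, what is visible of it) and "extent" ([left, top, right, bottom] as shares, 0 to 1, of the picture: columns of its width, rows of its height, round what is visible of it).
The state is a dict: "time": time; "joint_pos": joint angles; "qd": joint speeds; "effort": joint torques, N m; "eef_pos": TCP position; "orientation": TCP orientation; "force": force on the tool from outside, world axes, zero at the start; "torque": the same for the moment, N m; "width": opening from 0.0 (shut) to 1.0 (fully open).
Only numpy, scipy, OpenCV 4.12 (cv2) and the standard library are available. Lean on these libraries where they do the work, as an engineer would, in place of code of your own. Each camera call takes 0.05 s, during which the arm holds its last target.

## Working session

There is one attempt and no reset: what is moved stays moved. The work goes in short steps, Python scripts to look and compute and a shell command to move; the robot and the scene stay as the last step left them, time stands still between calls to the robot, and variables do not carry over. Pictures are saved under pics/ and viewed, and the job is handed in when it is done.

```bash
mkdir -p pics; ls
python3 - <<'E'
from cell import ctrl,vision
import cv2,numpy as np
s=ctrl.read_state();print({k:np.round(v,3).tolist() for k,v in s.items()})
for n in ["scene","top","wrist"]:
    d=vision.get_image(n);print(n,d['vfov'],d['cx'],d['cy'],np.round(d['xyz'],3),np.round(d['orientation'],3).tolist())
    cv2.imwrite(f'pics/{n}0.png',d['img'][:,:,::-1])
E
```

```text
pics
{'time': 0.0, 'joint_pos': [1.075, 0.287, 1.578, 0.0, 1.279, -0.15], 'qd': [0.001, 0.0, 0.0, -0.001, -0.001, -0.0], 'effort': [-0.0, -40.6, -29.262, -0.0, 0.006, 0.0], 'eef_pos': [0.228, 0.634, 0.238], 'orientation': [[-0.941, 0.339, -0.001], [0.339, 0.941, -0.002], [0.0, -0.002, -1.0]], 'force': [0.378, -0.092, 0.551], 'torque': [-0.04, -0.012, 0.027], 'width': 1.004}
scene 57.59187866426502 253.9782636300296 189.4100619370623 [0.952 0.294 0.893] [[-0.716, 0.601, -0.356], [0.699, 0.615, -0.365], [-0.0, -0.51, -0.86]]
top 50.720128692256445 262.28458976615957 200.33585609184036 [ 0.369 -0.042  1.183] [[0.016, -0.979, 0.205], [-1.0, -0.016, 0.002], [0.002, -0.205, -0.979]]
wrist 65.70646984690485 251.96715875811088 186.58708604433954 [0.156 0.661 0.372] [[0.34, 0.898, 0.28], [0.941, -0.323, -0.103], [-0.002, 0.298, -0.954]]
```

View pics/scene0.png

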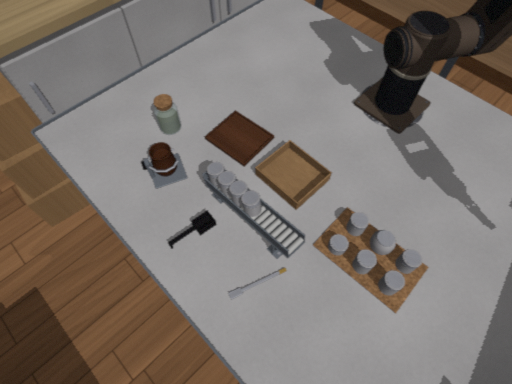

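View pics/top0.png

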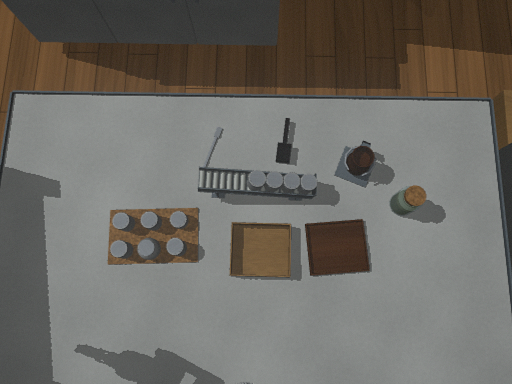

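View pics/wrist0.png

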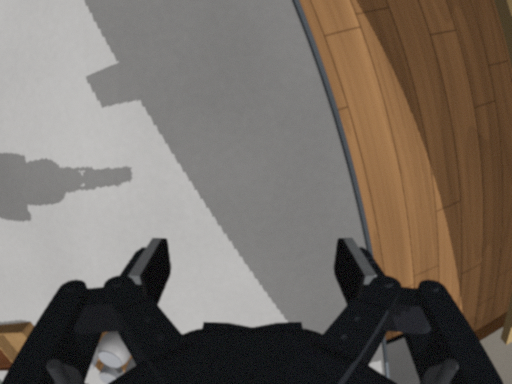

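```bash
cat > h.py <<'E'
from cell import ctrl,vision,models
import cv2,numpy as np
def cam(n):
    d=vision.get_image(n);d['f']=192/np.tan(np.radians(d['vfov']/2));d['n']=n;return d
def ray(d,u,v):
    a=np.array([(u-d['cx'])/d['f'],(v-d['cy'])/d['f'],1.]);return np.array(d['orientation'])@a
def onz(d,u,v,z):
    r=ray(d,u,v);p=np.array(d['xyz']);return p+r*(z-p[2])/r[2]
def proj(d,p):
    q=np.array(d['orientation']).T@(np.asarray(p)-d['xyz']);return d['cx']+d['f']*q[0]/q[2],d['cy']+d['f']*q[1]/q[2]
def crop(d,u0,v0,u1,v1,k,fn):
    cv2.imwrite(fn,cv2.resize(d['img'][v0:v1,u0:u1,::-1],None,fx=k,fy=k,interpolation=cv2.INTER_CUBIC))
E
python3 - <<'E'
from h import *
t=cam('top');s=cam('scene')
crop(t,100,110,400,285,2.6,'pics/t1.png');crop(s,140,90,440,310,2.6,'pics/s1.png')
for d in (t,s):
  for n in ['lane','old1','old2','new1','new2','odd_short','odd_swollen','delivery','serving','returns','gourd','jar','bombilla','scoop']:
    for r in models.boxes_of(d['n'],n):
        e=np.array(r['extent'])*[512,384,512,384];
        if r['conf']>.25: print(d['n'],n,round(r['conf'],2),e.round(1))
E
```

```text
top lane 0.71 [196.9 163.6 317.5 198.6]
top old1 0.89 [245.5 170.  267.2 191. ]
top old1 0.75 [260.7 169.7 285.4 192.4]
top old1 0.52 [301.1 173.4 317.1 197.1]
top old1 0.51 [281.6 172.6 303.1 193.6]
top old2 0.89 [245.5 170.  267.2 191. ]
top old2 0.75 [260.7 169.7 285.4 192.4]
top old2 0.52 [301.1 173.4 317.1 197.1]
top old2 0.51 [281.6 172.6 303.1 193.6]
top new1 0.87 [112.2 208.9 136.4 230.8]
top new1 0.86 [110.5 240.6 133.8 260.2]
top new1 0.78 [143.2 212.2 164.1 231.4]
top new1 0.55 [168.1 237.5 186.1 259. ]
top new2 0.87 [112.2 208.9 136.4 230.8]
top new2 0.86 [110.5 240.6 133.8 260.2]
top new2 0.78 [143.2 212.2 164.1 231.4]
top new2 0.55 [168.1 237.5 186.1 259. ]
top odd_short 0.66 [388.5 186.8 428.9 215.4]
top odd_short 0.54 [170.5 210.1 189.9 230.2]
top odd_swollen 0.58 [139.4 235.4 159.6 262.9]
top odd_swollen 0.42 [304.5 220.5 370.2 277.6]
top delivery 0.63 [108.7 209.1 198.2 263.7]
top delivery 0.51 [140.8 238.2 160.9 261.2]
top serving 0.67 [305.  218.  370.5 277.6]
top returns 0.68 [227.2 220.4 290.  277.4]
top gourd 0.61 [338.6 143.  372.7 184.5]
top jar 0.79 [385.6 1
[... 791 characters left out ...]
64 [325.9 235.3 346.8 252.6]
scene odd_swollen 0.98 [367.5 228.7 394.4 255.9]
scene delivery 0.9 [313.3 208.8 424.6 308.6]
scene delivery 0.6 [392.6 247.1 422.9 273.9]
scene delivery 0.58 [238.6 188.3 261.7 218.8]
scene serving 0.87 [204.8 108.9 272.5 166.4]
scene serving 0.38 [152.7  94.9 183.3 134.9]
scene returns 0.77 [255.9 144.6 329.9 208.9]
scene returns 0.49 [168.1 210.9 217.2 247.3]
scene gourd 0.77 [140.8 140.3 186.2 189. ]
scene gourd 0.32 [205.5 110.4 276.2 163.5]
scene jar 0.6 [152.3  93.9 181.5 132.6]
scene bombilla 0.77 [227.4 268.1 285.5 296.5]
scene bombilla 0.55 [368.8 230.4 395.9 253.2]
scene bombilla 0.29 [348.8 211.5 366.7 236.2]
scene scoop 0.56 [166.5 210.1 217.3 248.7]
```

View pics/t1.png

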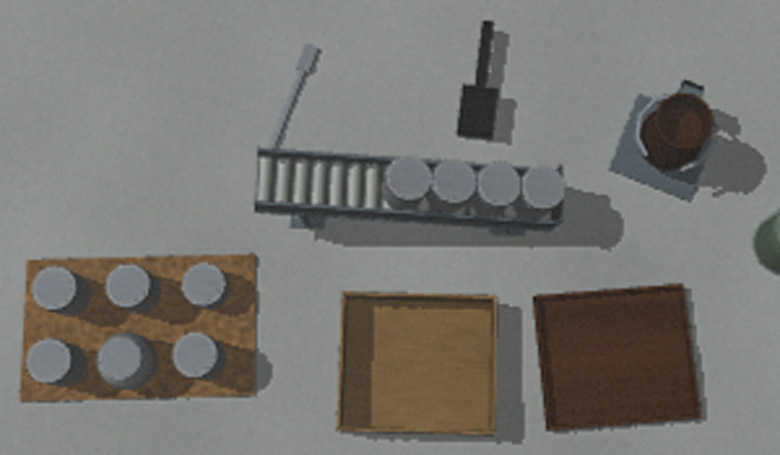

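View pics/s1.png

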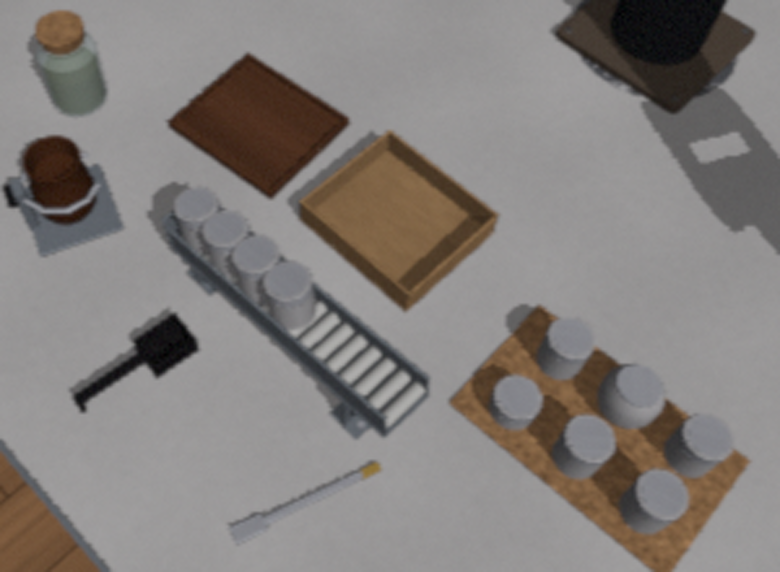

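```bash
cat >> h.py <<'E'
from scipy.optimize import minimize
def lidscore(g,d,c,nrm,r=24e-3):
    nrm=np.asarray(nrm);a=np.cross(nrm,[1,0,0]);a/=np.linalg.norm(a);b=np.cross(nrm,a)
    th=np.linspace(0,2*np.pi,48,endpoint=False);sc=[]
    def val(rr):
        P=c+rr*(np.cos(th)[:,None]*a+np.sin(th)[:,None]*b)
        q=(P-d['xyz'])@np.array(d['orientation']);u=d['cx']+d['f']*q[:,0]/q[:,2];v=d['cy']+d['f']*q[:,1]/q[:,2]
        return cv2.remap(g,u.astype(np.float32)[None],v.astype(np.float32)[None],cv2.INTER_LINEAR)[0]
    return np.minimum(val(r*.87)-val(r*1.13),60).mean()
def fitlid(d,c0,z,nrm=(0,0,1.),r=24e-3,span=.012):
    g=cv2.cvtColor(d['img'],cv2.COLOR_RGB2GRAY).astype(np.float32)
    best=max(((lidscore(g,d,np.array([c0[0]+i,c0[1]+j,z]),nrm,r),c0[0]+i,c0[1]+j) for i in np.arange(-span,span+1e-4,.0015) for j in np.arange(-span,span+1e-4,.0015)))
    m=minimize(lambda p:-lidscore(g,d,np.array([p[0],p[1],z]),nrm,r),best[1:],method='Nelder-Mead',options=dict(initial_simplex=[[best[1],best[2]],[best[1]+.001,best[2]],[best[1],best[2]+.001]],xatol=1e-4))
    return m.x,-m.fun
def lidfrompix(d,u,v,z,**k):
    p=onz(d,u,v,z);return fitlid(d,p[:2],z,**k)
E
python3 - <<'E'
from h import *
t=cam('top');s=cam('scene')
T=dict(A=(55,288),B=(128,286),S=(204,285),C=(49,360),W=(119,361),D=(196,355))
for k,(u,v) in T.items():
    z=.038 if k=='S' else .06
    p,sc=lidfrompix(t,100+u/2.6,110+v/2.6,z,r=.022 if k=='W' else .024)
    p2,sc2=fitlid(s,p,z,r=.022 if k=='W' else .024)
    print(k,p.round(4),round(sc,1),p2.round(4),round(sc2,1))
def c(d,pts,z,o,k=2.6):
    for u,v in pts: print(onz(d,o[0]+u/k,o[1]+v/k,z).round(4))
print('serving top');c(t,[(534,296),(685,285),(701,419),(547,431)],.014,(100,110))
print('returns');c(t,[(343,292),(497,295),(496,436),(337,431)],.04,(100,110))
print('mat');c(t,[(27,261),(257,254),(257,396),(21,402)],.004,(100,110))
print('lane rail ends back (z~.105)');c(t,[(258,149),(256,210)],.105,(100,110))
print('front z~.06');c(t,[(563,168),(560,224)],.063,(100,110))
print('scene back');c(s,[(429,381),(386,430)],.105,(140,90))
E
```

```text
A [0.5407 0.3568] 46.4 [0.5414 0.3564] 40.4
B [0.5447 0.2779] 52.5 [0.5456 0.2771] 48.4
S [0.5511 0.201 ] 49.7 [0.5519 0.2006] 46.8
C [0.4629 0.3552] 44.8 [0.4636 0.356 ] 21.7
W [0.4661 0.2807] 37.3 [0.4812 0.2885] 21.3
D [0.472  0.2006] 52.6 [0.4731 0.201 ] 26.6
serving top
[ 0.5459 -0.167   0.014 ]
[ 0.5612 -0.3367  0.014 ]
[ 0.4131 -0.349   0.014 ]
[ 0.3974 -0.1804  0.014 ]
returns
[0.543  0.0451 0.04  ]
[ 0.5425 -0.1237  0.04  ]
[ 0.3907 -0.1229  0.04  ]
[0.3932 0.0467 0.04  ]
mat
[0.5782 0.408  0.004 ]
[0.5906 0.1471 0.004 ]
[0.4306 0.1394 0.004 ]
[0.4198 0.3999 0.004 ]
lane rail ends back (z~.105)
[0.6852 0.1353 0.105 ]
[0.6186 0.1342 0.105 ]
front z~.06
[ 0.6813 -0.1945  0.063 ]
[ 0.6181 -0.1905  0.063 ]
scene back
[0.6301 0.1409 0.105 ]
[0.694  0.1454 0.105 ]
```

Run:
```python
from h import *
t=cam('top');s=cam('scene')
a=np.radians(8)
P={}
for i,(u,v) in enumerate([(544,187),(499,184),(454,181),(409,180)]):
    lx=-.137+.0475*i; z=.062+.1405*lx+.056*np.cos(a)
    n=np.array([0,-np.sin(a),np.cos(a)])
    p,sc=lidfrompix(t,100+u/2.6,110+v/2.6,z,nrm=n)
    p2,sc2=fitlid(s,p,z,nrm=n)
    print(i,round(z,4),p.round(4),round(sc,1),p2.round(4),round(sc2,1))
def draw(d,ox,oy,yaw,rect,k,fn):
    c,sn=np.cos(yaw),np.sin(yaw)
    u0,v0,u1,v1=rect
    im=cv2.resize(d['img'][v0:v1,u0:u1,::-1],None,fx=k,fy=k,interpolation=cv2.INTER_CUBIC)
    for ly in (-.028,-.03,.028,.03):
        pts=[]
        for lx in (-.16,.163):
            w=np.array([ox+c*lx-sn*ly,oy+sn*lx+c*ly,.082+.1405*lx]);u,v=proj(d,w);pts.append((int((u+.5-u0)*k),int((v+.5-v0)*k)))
        cv2.line(im,pts[0],pts[1],(0,0,255),1)
    cv2.imwrite(fn,im)
draw(t,.652,-.029,np.radians(90),(190,150,330,210),5.5,'pics/l1.png')
draw(s,.652,-.029,np.radians(90),(195,160,315,260),6,'pics/l2.png')
```

```text
0 0.0982 [ 0.651  -0.1668] 27.8 [ 0.653  -0.1669] 14.7
1 0.1049 [ 0.6512 -0.1188] 28.2 [ 0.6535 -0.1185] 11.9
2 0.1116 [ 0.6526 -0.0712] 28.4 [ 0.6544 -0.0705] 12.1
3 0.1182 [ 0.6543 -0.0235] 31.9 [ 0.6558 -0.0229] 13.3
```

View pics/l1.png

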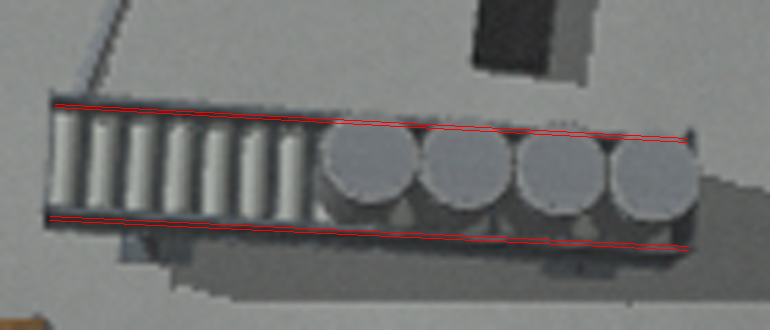

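View pics/l2.png

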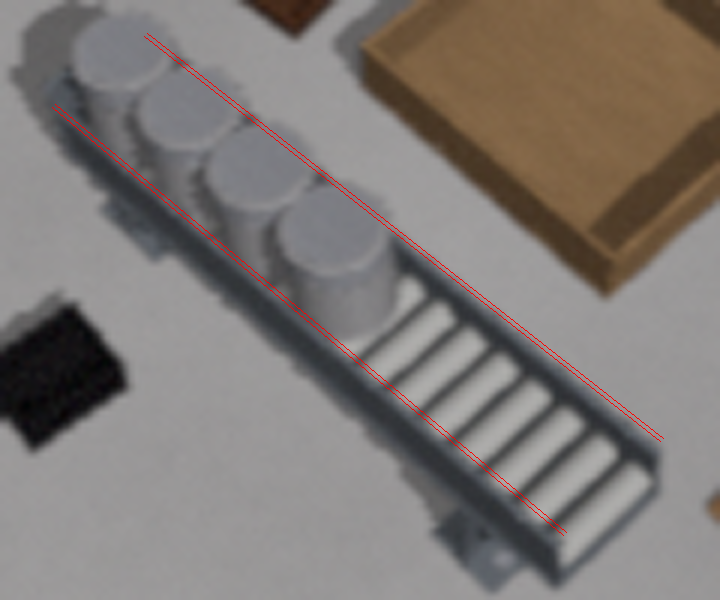

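```bash
python3 - <<'E'
from h import *
t=cam('top');s=cam('scene')
def tri(a,b):
    A=[];B=[]
    for d,(u,v) in ((t,a),(s,b)):
        r=ray(d,u-.5,v-.5);r/=np.linalg.norm(r);M=np.eye(3)-np.outer(r,r);A.append(M);B.append(M@np.array(d['xyz']))
    return np.linalg.solve(sum(A),sum(B))
T=lambda x,y:(190+x/5.5,150+y/5.5);S=lambda x,y:(195+x/6,160+y/6)
print('back +x',tri(T(54,97),S(556,548)).round(4))
print('back -x',tri(T(48,222),S(656,450)).round(4))
for fx,fy in ((.98,.0),):pass
# lane tin lids with free z
for i in range(4):
    lx=-.137+.0475*i
E
python3 - <<'E'
from h import *
t=cam('top');s=cam('scene')
a=np.radians(8);n=np.array([0,-np.sin(a),np.cos(a)])
gt=[cv2.cvtColor(d['img'],cv2.COLOR_RGB2GRAY).astype(np.float32) for d in (t,s)]
from scipy.optimize import minimize
for p0 in ([.652,-.1668,.098],[.6523,-.1187,.1049],[.6535,-.071,.1116],[.655,-.0232,.118]):
    m=minimize(lambda p:-sum(lidscore(g,d,p,n) for g,d in zip(gt,(t,s))),p0,method='Nelder-Mead',options=dict(initial_simplex=np.array([p0]*4)+np.vstack([np.zeros(3),np.eye(3)*.004]),xatol=1e-4))
    print(m.x.round(4),m.fun)
for k in range(6):
    pass
E
```

```text
back +x [0.6867 0.1352 0.102 ]
back -x [0.6239 0.135  0.0965]
[ 0.6518 -0.1673  0.0965] -41.55012893676758
[ 0.652  -0.1192  0.1024] -39.54339599609375
[ 0.6534 -0.0716  0.1084] -40.587196350097656
[ 0.6549 -0.0237  0.1158] -45.4024658203125
```

```bash
cat >> h.py <<'E'
def lanedraw(d,ox,oy,yawdeg,rect,k,fn,dz=0,put=True):
    yaw=np.radians(yawdeg);c,sn=np.cos(yaw),np.sin(yaw);u0,v0,u1,v1=rect
    im=cv2.resize(d['img'][v0:v1,u0:u1,::-1],None,fx=k,fy=k,interpolation=cv2.INTER_CUBIC)
    for ly,zz,col in ((-.028,.02,(0,0,255)),(.028,.02,(0,0,255)),(-.030,.02,(0,255,0)),(.030,.02,(0,255,0)),(0,0,(255,0,0))):
        pts=[]
        for lx in (-.16,.163):
            w=np.array([ox+c*lx-sn*ly,oy+sn*lx+c*ly,.062+zz+dz+.1405*lx]);u,v=proj(d,w);pts.append((int((u+.5-u0)*k),int((v+.5-v0)*k)))
        cv2.line(im,pts[0],pts[1],col,1)
    return im
E
python3 - <<'E'
from h import *
t=cam('top');s=cam('scene')
a=lanedraw(t,.6538,-.0285,89,(192,158,256,206),12,'');b=lanedraw(t,.6538,-.0285,89,(192,158,256,206),12,'')
cv2.imwrite('pics/l3.png',a)
cv2.imwrite('pics/l4.png',lanedraw(s,.6538,-.0285,89,(245,200,310,260),9,''))
E
```

```text
(no output)
```

View pics/l3.png

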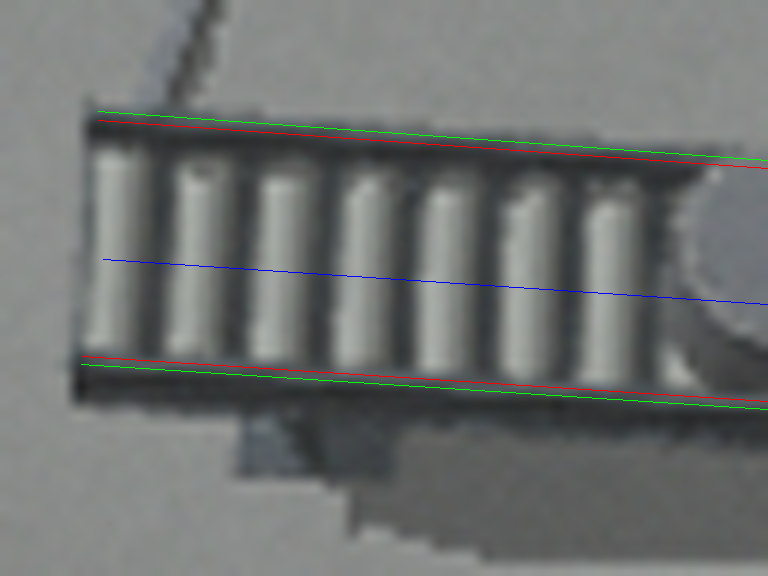

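View pics/l4.png

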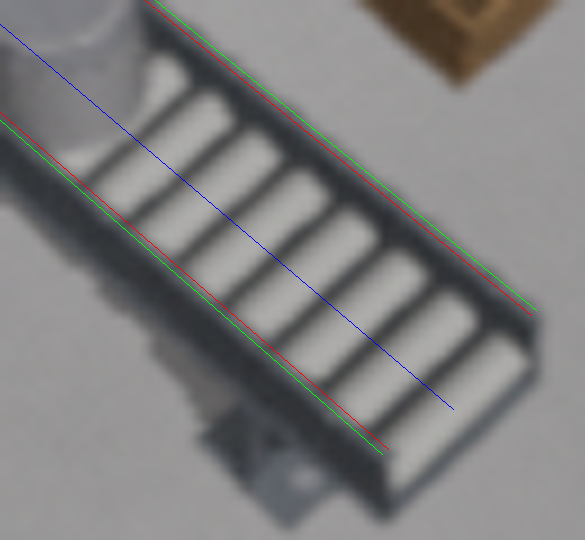

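```bash
python3 -m creep '[[0,-3,-2.7,0,7.1],[0,-6,-5.4,0,14.2],[0,-9,-8.1,0,21.3],[0,-12,-10.8,0,28.3],[0,-15,-13.5,0,35.3],[0,-18,-16.2,0,42.3],[0,-21,-18.9,0,49.3],[0,-24,-21.6,0,56.3],[0,-27,-24.3,0,63.3],[0,-30,-27,0,70.2]]'; python3 -c "
from h import *
s=ctrl.read_state();print(s['eef_pos'],np.array(s['orientation']).round(4).tolist(),s['joint_pos'],s['width'])"
```

```text
time: 2.98
eef_pos: [0.42, 0.2776, 0.2397]
orientation: [[0.006, 1.0, 0.001], [1.0, -0.006, 0.0], [0.0, 0.001, -1.0]]
force: [0.7, -0.3, -0.2]
width: 0.999
[0.42002147 0.27759733 0.23972867] [[0.006, 1.0, 0.001], [1.0, -0.006, 0.0004], [0.0004, 0.001, -1.0]] [ 3.82232331e-01 -9.90128473e-02  1.99066254e+00 -2.57213406e-06
  1.24887998e+00  3.88190288e-01] 0.9987282864708555
```

```bash
python3 -m creep '[[0,-3.5,1.9,0,-0.3],[0,-7,3.8,0,-0.3],[0,-10.5,5.7,0,-0.3],[0,-14,7.6,0,-0.3],[0,-17.5,9.5,0,-0.3],[0,-21,11.4,0,-0.3],[0,-24.5,13.3,0,-0.3],[0,-28,15.2,0,-0.3],[0,-31.5,17.1,0,-0.3],[0,-35,19,0,-0.3]]'; python3 -m creep '[[0,-3.2,1.4,0,0],[0,-6.2,2.7,0,0],[0,-9.3,4.1,0,0],[0,-9.3,4.1,2,0],[0,-9.3,4.1,4,0],[0,-9.3,4.1,6,0],[0,-9.3,4.1,8,0],[0,-9.3,4.1,8,0],[0,-9.3,4.1,8,0],[0,-9.3,4.1,8,0]]'
python3 - <<'E'
from h import *
s=ctrl.read_state();print(s['eef_pos'],np.array(s['orientation']).round(4).tolist())
d=cam('wrist');cv2.imwrite('pics/w1.png',d['img'][:,:,::-1])
E
```

```text
time: 3.82
eef_pos: [0.6101, -0.0727, 0.2395]
orientation: [[-0.005, 1.0, 0.0], [1.0, 0.005, -0.0], [-0.0, 0.0, -1.0]]
force: [0.8, 0.2, -0.3]
width: 0.999
time: 4.65
eef_pos: [0.6516, -0.1637, 0.1607]
orientation: [[-0.005, 1.0, 0.002], [1.0, 0.005, -0.001], [-0.001, 0.002, -1.0]]
force: [0.1, -0.4, 0.7]
width: 0.997
[ 0.65156775 -0.16368917  0.16074558] [[-0.0051, 1.0, 0.0018], [1.0, 0.0051, -0.0007], [-0.0007, 0.0018, -1.0]]
```

View pics/w1.png

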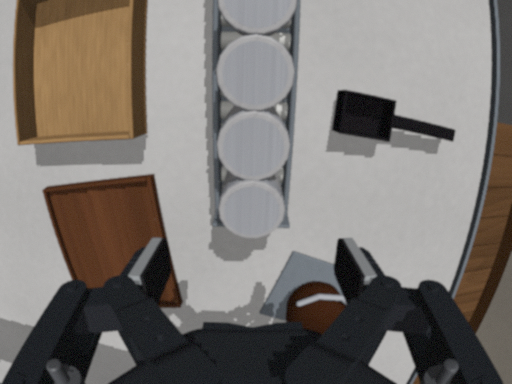

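```bash
python3 -m creep '[[0,-0.2,0,2.5,0],[0,-0.2,0,5,0],[0,-0.2,0,7,0],[0,-0.2,0,8,0],[0,-0.2,0,8,0],[0.8,-0.2,0,8,0],[0.8,-0.2,0,8,0],[0.8,-0.2,0,8,0],[0.8,-0.2,0,8,0],[0.8,-0.2,0,8,0]]'; python3 -m creep '[[0.8,0,0,0,0],[0.8,0,0,0,0],[0.8,0,0,0,0],[0.8,0,0,-0.5,0],[0.8,-0.1,0,-1.5,0],[0.8,-0.2,0,-2,0],[0.8,-0.2,0,-2,0],[0.8,-0.2,0,-2,0],[0.8,-0.2,0,-2,0],[0.8,-0.2,0,-2,0]]'
python3 - <<'E'
from h import *
d=cam('wrist');cv2.imwrite('pics/w2.png',d['img'][:,:,::-1]);s=cam('scene');crop(s,140,90,340,260,3,'pics/s2.png')
E
```

```text
time: 5.53
eef_pos: [0.6526, -0.166, 0.0821]
orientation: [[-0.005, 1.0, 0.005], [1.0, 0.005, -0.002], [-0.002, 0.005, -1.0]]
force: [0.5, 0.7, 5.1]
width: 0.538
time: 6.37
eef_pos: [0.6506, -0.1675, 0.0989]
orientation: [[-0.005, 1.0, -0.001], [1.0, 0.005, 0.0], [0.0, -0.001, -1.0]]
force: [0.4, 0.2, -1.2]
width: 0.541
```

View pics/s2.png

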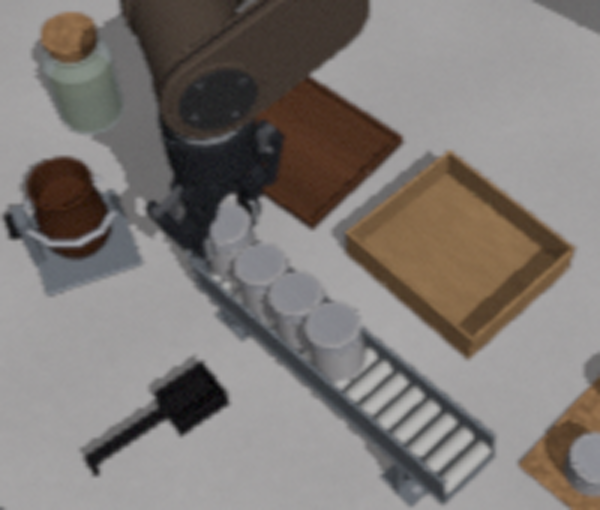

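View pics/w2.png

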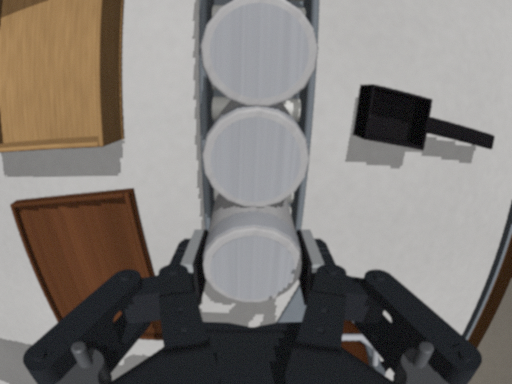

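```bash
python3 -m creep '[[0.8,-0.1,0,-2.5,0],[0.8,-0.2,0,-5,0],[0.8,-0.3,0,-7.5,0],[0.8,-2.5,-3,-8,0],[0.8,-5,-6,-8,0],[0.8,-7.5,-9,-8,0],[0.8,-10,-12,-8,0],[0.8,-12,-15,-8,0],[0.8,-12.8,-17,-8,0],[0.8,-12.8,-17,-8,0]]'; python3 -m creep '[[0.8,0,0,2.5,0],[0.8,0,0,5,0],[0.8,0,0,7.5,0],[0.8,0,0,9.5,0],[0.8,0,0,11,0],[0.8,0,0,12,0],[0.8,0,0,12.6,0],[0.8,0,0,12.9,0],[0.8,0,0,12.9,0],[0.8,0,0,12.9,0]]'
python3 - <<'E'
from h import *
d=cam('wrist');cv2.imwrite('pics/w3.png',d['img'][:,:,::-1]);s=cam('scene');crop(s,140,90,340,260,3,'pics/s3.png')
E
```

```text
time: 7.3
eef_pos: [0.4782, -0.2976, 0.1786]
orientation: [[-0.001, 1.0, -0.002], [1.0, 0.001, 0.001], [0.001, -0.002, -1.0]]
force: [1.1, -0.3, -0.3]
width: 0.545
time: 8.13
eef_pos: [0.4822, -0.2967, 0.0512]
orientation: [[-0.005, 1.0, 0.001], [1.0, 0.005, -0.001], [-0.001, 0.001, -1.0]]
force: [0.1, -0.5, -0.8]
width: 0.541
```

View pics/w3.png

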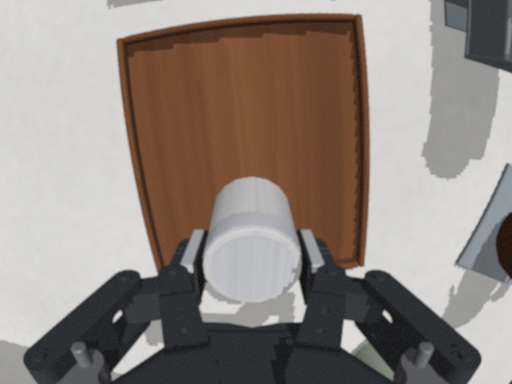

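View pics/s3.png

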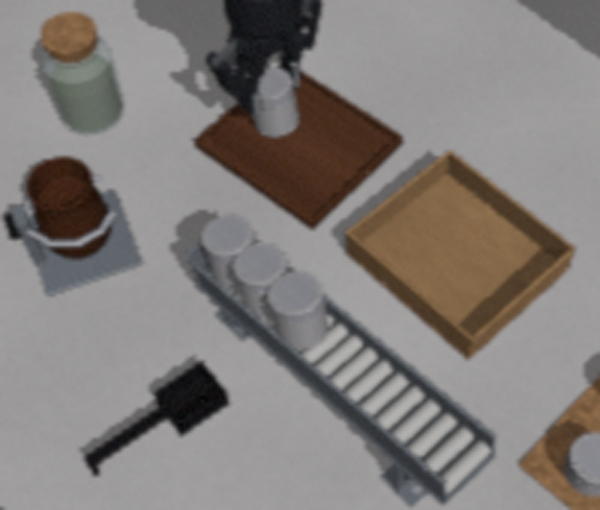

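```bash
python3 -m creep '[[0.8,0,0,0.2,0],[0.8,0,0,0.3,0],[0.8,0,0,0.4,0],[0.8,0,0,0.5,0],[0.8,0,0,0.5,0],[0.3,0,0,0.5,0],[0.3,0,0,0.5,0],[0.3,0,0,0.5,0],[0.3,0,0,0.5,0],[0.3,0,0,0.5,0]]'; python3 -m creep '[[0.2,0,0,-1,0],[0.1,0,0,-3.5,0],[0,0,0,-7,0],[0,0,0,-10,0],[0,1,1,-11,0],[0,4,4,-11,0],[0,6.5,7,-11,0],[0,9,10,-11,0],[0,11,13,-11,0],[0,13,17,-11,0]]'
python3 - <<'E'
from h import *
d=cam('wrist');cv2.imwrite('pics/w4.png',d['img'][:,:,::-1])
E
```

```text
time: 9.07
eef_pos: [0.4814, -0.2962, 0.045]
orientation: [[-0.005, 1.0, -0.0], [1.0, 0.005, 0.0], [0.0, -0.0, -1.0]]
force: [0.3, 0.2, -0.1]
width: 0.7
time: 9.9
eef_pos: [0.6488, -0.1652, 0.1562]
orientation: [[-0.005, 1.0, -0.0], [1.0, 0.005, -0.0], [-0.0, -0.0, -1.0]]
force: [1.2, -0.7, 0.1]
width: 1.002
```

View pics/w4.png

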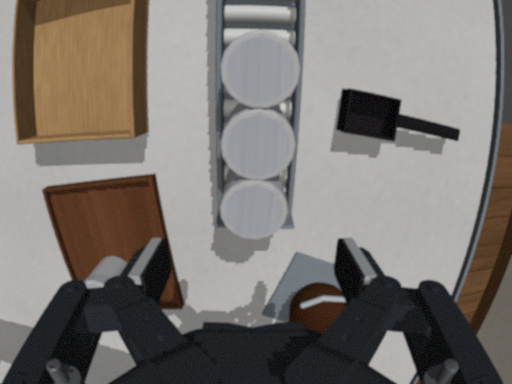

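```bash
python3 -m creep '[[0,-0.1,0.1,2.5,0],[0,-0.1,0.1,5,0],[0,-0.1,0.1,6.8,0],[0,-0.1,0.1,7.5,0],[0,-0.1,0.1,7.5,0],[0.8,-0.1,0.1,7.5,0],[0.8,-0.1,0.1,7.5,0],[0.8,-0.1,0.1,7.5,0],[0.8,-0.1,0.1,7.5,0],[0.8,-0.1,0.1,7.5,0]]'; python3 -m creep '[[0.8,0,0,0,0],[0.8,0,0,0,0],[0.8,0,0,0,0],[0.8,0,0,-0.5,0],[0.8,-0.1,0,-1.5,0],[0.8,-0.2,0,-3,0],[0.8,-0.3,0,-5,0],[0.8,-0.3,0,-7.5,0],[0.8,-0.3,0,-10,0],[0.8,-0.3,0,-10,0]]'; python3 -m creep '[[0.8,-1,-3,0,0],[0.8,-2,-6,0,0],[0.8,-3,-9,0,0],[0.8,-4,-12,0,0],[0.8,-5,-15,0,0],[0.8,-5.2,-17,0,0],[0.8,-5.2,-17,2.5,0],[0.8,-5.2,-17,5,0],[0.8,-5.2,-17,7.5,0],[0.8,-5.2,-17,7.5,0]]'
python3 - <<'E'
from h import *
d=cam('wrist');cv2.imwrite('pics/w5.png',d['img'][:,:,::-1])
E
```

```text
time: 10.78
eef_pos: [0.6505, -0.1685, 0.0829]
orientation: [[-0.005, 1.0, 0.004], [1.0, 0.005, -0.002], [-0.002, 0.004, -1.0]]
force: [-0.1, 0.3, 4.9]
width: 0.539
time: 11.62
eef_pos: [0.6523, -0.1722, 0.1887]
orientation: [[-0.005, 1.0, 0.011], [1.0, 0.005, -0.005], [-0.005, 0.011, -1.0]]
force: [0.8, -0.7, 0.2]
width: 0.543
time: 12.45
eef_pos: [0.4756, -0.2213, 0.1001]
orientation: [[-0.004, 1.0, -0.009], [1.0, 0.004, 0.007], [0.007, -0.009, -1.0]]
force: [-2.1, 0.8, -1.2]
width: 0.543
```

View pics/w5.png

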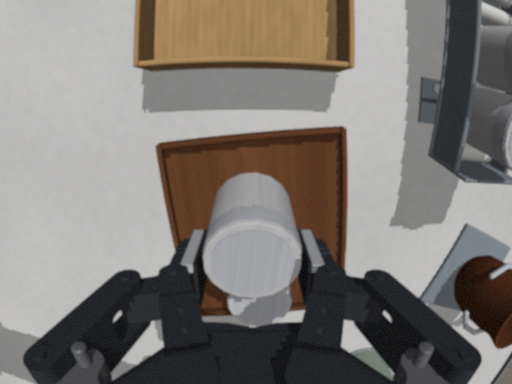

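```bash
python3 -m creep '[[0.8,0,0,1,0],[0.8,0,0,2,0],[0.8,0,0,3,0],[0.8,0,0,4,0],[0.8,0,0,4.7,0],[0.8,0,0,5.2,0],[0.8,0,0,5.6,0],[0.8,0,0,5.8,0],[0.8,0,0,6,0],[0.8,0,0,6,0]]';  python3 -m creep '[[0.8,0,0,0,0],[0.3,0,0,0,0],[0.3,0,0,0,0],[0.3,0,0,0,0],[0.3,0,0,0,0],[0.2,0,0,0,0],[0.1,0,0,-1,0],[0,0,0,-4,0],[0,0,0,-7,0],[0,0,0,-10,0]]'
```

```text
time: 13.33
eef_pos: [0.4795, -0.2236, 0.0481]
orientation: [[-0.005, 1.0, -0.003], [1.0, 0.005, 0.002], [0.002, -0.003, -1.0]]
force: [-7.5, 5.3, 16.1]
width: 0.542
time: 14.17
eef_pos: [0.4791, -0.2235, 0.1466]
orientation: [[-0.005, 1.0, -0.001], [1.0, 0.005, 0.001], [0.001, -0.001, -1.0]]
force: [-0.1, -0.4, -0.7]
width: 0.999
```

```bash
cat >> h.py <<'E'
def mat(T):
    t=cam('top');s=cam('scene')
    for k,c in T.items():
        z=.038 if k=='S' else .06; r=.022 if k=='W' else .024
        p,sc=fitlid(t,c,z,r=r); p2,sc2=fitlid(s,c,z,r=r)
        print(k,p.round(4),round(sc,1),p2.round(4),round(sc2,1))
    return t,s
E
python3 - <<'E'
from h import *
t,s=mat(dict(A=(.541,.3566),B=(.545,.2775),S=(.5515,.2008),C=(.463,.3555),W=(.466,.281),D=(.4725,.2008)))
cv2.imwrite('pics/m1.png',cv2.resize(np.hstack([t['img'][100:300,100:400],s['img'][90:290,140:440]])[:,:,::-1],None,fx=1.33,fy=1.33))
E
```

```text
A [0.5407 0.3568] 48.4 [0.5414 0.3564] 41.0
B [0.5446 0.2781] 53.6 [0.5456 0.277 ] 48.9
S [0.5508 0.2011] 50.8 [0.5519 0.2006] 47.2
C [0.4626 0.3551] 46.5 [0.4639 0.3561] 22.2
W [0.4661 0.2809] 39.9 [0.4812 0.2886] 21.5
D [0.4719 0.2011] 53.7 [0.4731 0.201 ] 26.9
```

View pics/m1.png

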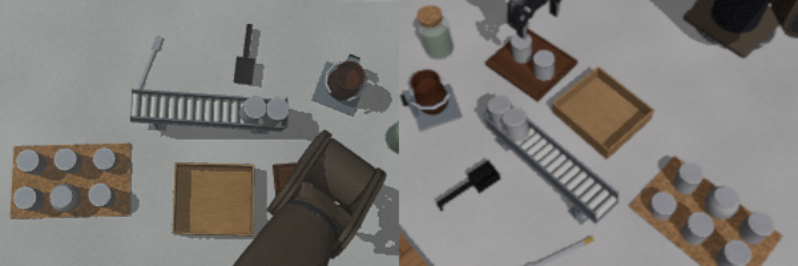

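```bash
python3 -m creep '[[0.2,4,0.7,0,0],[0.2,8,1.4,0,0],[0.2,12,2.1,0,0],[0.2,16,2.8,0,0],[0.2,20,3.5,0,0],[0.2,24,4.2,0,0],[0.2,28,4.9,0,0],[0.2,32,5.6,0,0],[0.2,36,6.3,0,0],[0.2,38,6.6,0,0]]'; python3 -m creep '[[0.2,2,0.4,0,0],[0.2,4.4,0.4,1.5,0],[0.2,4.4,0.4,3.5,0],[0.2,4.4,0.4,5.5,0],[0.2,4.4,0.4,6.5,0],[0.2,4.4,0.4,6.5,0],[0.2,4.4,0.4,6.5,0],[0.2,4.4,0.4,6.5,0],[0.2,4.4,0.4,6.5,0],[0.2,4.4,0.4,6.5,0]]';python3 - <<'E'
from h import *
d=cam('wrist');cv2.imwrite('pics/w6.png',d['img'][:,:,::-1])
E
```

```text
time: 15.1
eef_pos: [0.5434, 0.1605, 0.1454]
orientation: [[-0.008, 1.0, 0.0], [1.0, 0.008, 0.001], [0.001, 0.0, -1.0]]
force: [0.1, -0.6, -0.5]
width: 0.799
time: 15.93
eef_pos: [0.5483, 0.2005, 0.0818]
orientation: [[-0.005, 1.0, 0.003], [1.0, 0.005, 0.0], [0.0, 0.003, -1.0]]
force: [-0.3, 0.2, -0.6]
width: 0.801
```

View pics/w6.png

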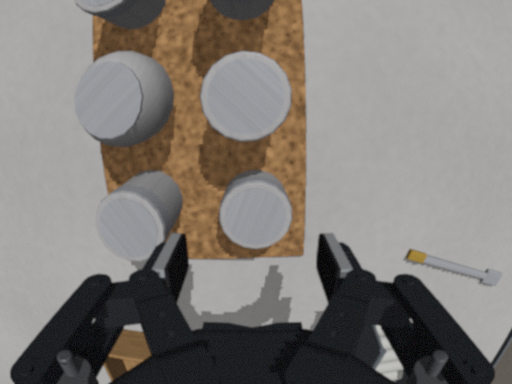

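```bash
python3 -m creep '[[0.27,0,0.35,0,0],[0.27,0,0.35,0,0],[0.27,0,0.35,2,0],[0.27,0,0.35,4,0],[0.27,0,0.35,5.5,0],[0.27,0,0.35,6.1,0],[0.27,0,0.35,6.1,0],[0.27,0,0.35,6.1,0],[0.8,0,0.35,6.1,0],[0.8,0,0.35,6.1,0]]';python3 -m creep '[[0.8,0,0,0,0],[0.8,0,0,0,0],[0.8,0,0,0,0],[0.8,0,0,0,0],[0.8,0,0,-0.5,0],[0.8,0,0,-2,0],[0.8,0,0,-4.5,0],[0.8,0,0,-7,0],[0.8,0,0,-10,0],[0.8,0,0,-10,0]]';python3 - <<'E'
from h import *
d=cam('wrist');cv2.imwrite('pics/w7.png',d['img'][:,:,::-1])
E
```

```text
time: 16.82
eef_pos: [0.5516, 0.2008, 0.0204]
orientation: [[-0.005, 1.0, 0.002], [1.0, 0.005, 0.0], [0.0, 0.002, -1.0]]
force: [0.0, 0.8, -0.4]
width: 0.548
time: 17.65
eef_pos: [0.554, 0.2013, 0.1254]
orientation: [[-0.005, 1.0, 0.01], [1.0, 0.005, 0.002], [0.002, 0.01, -1.0]]
force: [1.3, 1.4, 1.0]
width: 0.538
```

View pics/w7.png

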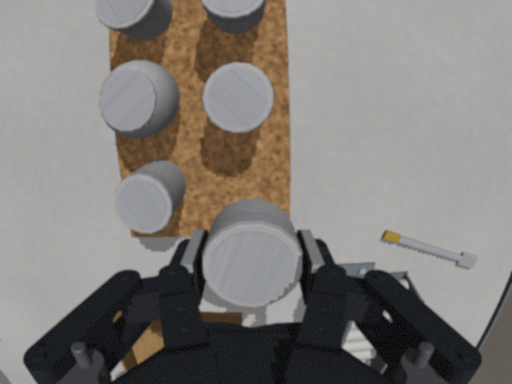

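```bash
python3 -m creep '[[0.8,-3.2,-0.9,0,0],[0.8,-6.4,-1.8,0,0],[0.8,-9.6,-2.7,0,0],[0.8,-12.8,-3.6,0,0],[0.8,-16,-4.5,0,0],[0.8,-19.2,-5.4,0,0],[0.8,-22.4,-6.3,0,0],[0.8,-25.6,-7.3,0,0],[0.8,-28.4,-8.4,0,0],[0.8,-28.4,-8.4,0,0]]';python3 -m creep '[[0.8,0,0,0,0],[0.8,0,0,2.5,0],[0.8,0,0,5,0],[0.8,0,0,7,0],[0.8,0,0,8.5,0],[0.8,0,0,9.3,0],[0.8,0,0,9.7,0],[0.8,0,0,9.7,0],[0.8,0,0,9.7,0],[0.3,0,0,9.7,0]]';python3 -m creep '[[0.3,0,0,0,0],[0.3,0,0,0,0],[0.3,0,0,0,0],[0.3,0,0,0,0],[0.3,0,0,-2,0],[0.2,0,0,-5,0],[0.2,0,0,-9,0],[0.2,0,0,-12,0],[0.2,0,0,-12,0],[0.2,0,0,-12,0]]';python3 - <<'E'
from h import *
d=cam('wrist');cv2.imwrite('pics/w8.png',d['img'][:,:,::-1])
E
```

```text
time: 18.53
eef_pos: [0.4655, -0.087, 0.1174]
orientation: [[-0.001, 1.0, -0.004], [1.0, 0.001, -0.0], [-0.0, -0.004, -1.0]]
force: [0.1, 0.1, -0.8]
width: 0.542
time: 19.37
eef_pos: [0.4692, -0.0839, 0.0233]
orientation: [[-0.005, 1.0, 0.002], [1.0, 0.005, -0.001], [-0.001, 0.002, -1.0]]
force: [-0.5, 0.3, 0.4]
width: 0.666
time: 20.2
eef_pos: [0.4698, -0.0844, 0.1449]
orientation: [[-0.005, 1.0, 0.005], [1.0, 0.005, -0.002], [-0.002, 0.005, -1.0]]
force: [-0.4, 0.5, -0.1]
width: 0.796
```

View pics/w8.png

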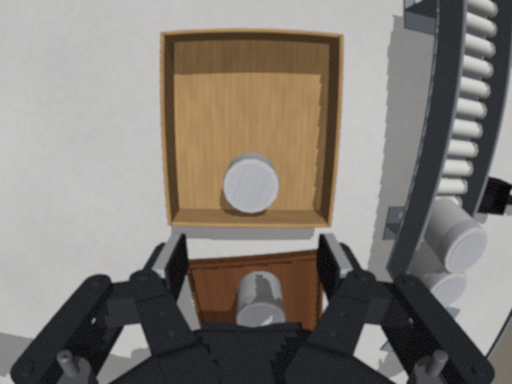

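```bash
python3 -m creep '[[0,4,0,0,0],[0,8,0,0,4.5],[0,12,0,0,9],[0,16,-0.1,0,13.5],[0,20,-0.1,0,18],[0,24,-0.1,0,23],[0,28,-0.2,0,28.5],[0,32,-0.3,0,34],[0,35,-0.3,0,40],[0,36.3,-0.4,0,45]]';python3 -m creep '[[0,0,0,0,0],[0,0,0,2,0],[0,0,0,4,0],[0,0,0,5,0],[0,0,0,5,0],[0,0,0,5,0],[0,0,0,5,0],[0,0,0,5,0],[0,0,0,5,0],[0,0,0,5,0]]';python3 - <<'E'
from h import *
d=cam('wrist');cv2.imwrite('pics/w9.png',d['img'][:,:,::-1])
s=cam('scene');crop(s,300,190,440,310,5,'pics/s9.png')
E
```

```text
time: 21.08
eef_pos: [0.4605, 0.2821, 0.1398]
orientation: [[0.705, 0.709, -0.004], [0.709, -0.705, -0.001], [-0.003, -0.002, -1.0]]
force: [0.4, -0.7, -0.1]
width: 1.003
time: 21.92
eef_pos: [0.463, 0.2793, 0.0933]
orientation: [[0.704, 0.711, 0.002], [0.711, -0.704, 0.001], [0.002, 0.001, -1.0]]
force: [0.3, -0.7, 0.0]
width: 0.997
```

View pics/w9.png

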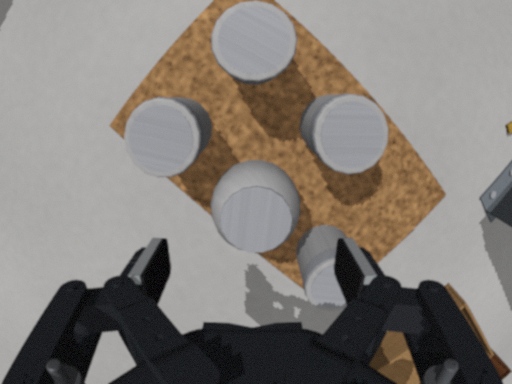

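View pics/s9.png

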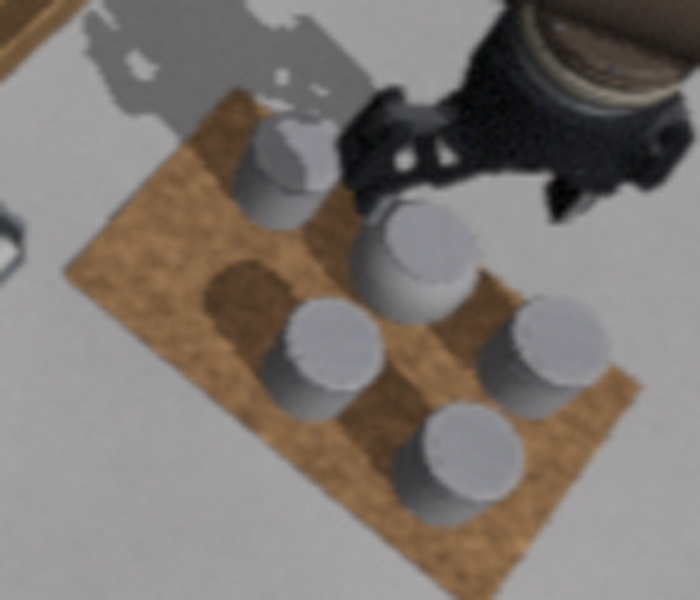

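```bash
python3 -m creep '[[0.1,0.3,0.1,0,0],[0.1,0.3,0.1,1.5,0],[0.1,0.3,0.1,3,0],[0.1,0.3,0.1,4.5,0],[0.1,0.3,0.1,6,0],[0.1,0.3,0.1,7,0],[0.1,0.3,0.1,7.5,0],[0.1,0.3,0.1,7.5,0],[0.8,0.3,0.1,7.5,0],[0.8,0.3,0.1,7.5,0]]';python3 -m creep '[[0.8,0,0,0,0],[0.8,0,0,0,0],[0.8,0,0,0,0],[0.8,0,0,0,0],[0.8,0,0,-0.5,0],[0.8,0,0,-2,0],[0.8,0,0,-4.5,0],[0.8,0,0,-7,0],[0.8,0,0,-10,0],[0.8,0,0,-10,0]]';python3 - <<'E'
from h import *
d=cam('wrist');cv2.imwrite('pics/w10.png',d['img'][:,:,::-1])
E
```

```text
time: 22.85
eef_pos: [0.4665, 0.2811, 0.0189]
orientation: [[0.703, 0.711, 0.002], [0.711, -0.703, 0.001], [0.002, 0.001, -1.0]]
force: [0.4, 0.1, -0.2]
width: 0.705
time: 23.68
eef_pos: [0.4684, 0.2819, 0.1234]
orientation: [[0.703, 0.711, 0.009], [0.711, -0.703, 0.004], [0.009, 0.004, -1.0]]
force: [0.8, 0.4, -0.2]
width: 0.699
```

View pics/w10.png

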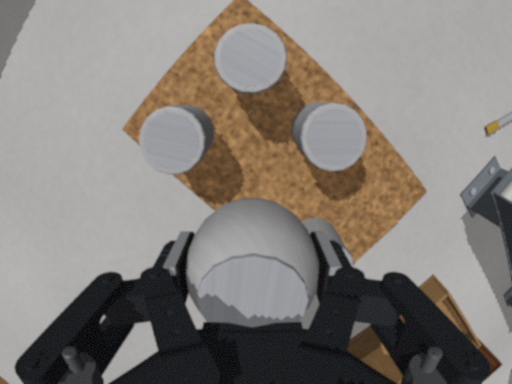

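```bash
python3 -m creep '[[0.8,-2.5,2.5,0,-5],[0.8,-5,5,0,-10],[0.8,-7.5,7.5,0,-15],[0.8,-10,10,0,-20],[0.8,-12.5,12.5,0,-25],[0.8,-15,15,0,-30],[0.8,-17,17,0,-35],[0.8,-19,19,0,-40],[0.8,-19.7,19.8,0,-45],[0.8,-19.7,19.8,0,-45]]';python3 -m creep '[[0.8,0,0,0,0],[0.8,0,0,2.5,0],[0.8,0,0,5,0],[0.8,0,0,7,0],[0.8,0,0,8.5,0],[0.8,0,0,9.2,0],[0.8,0,0,9.6,0],[0.8,0,0,9.6,0],[0.8,0,0,9.6,0],[0.1,0,0,9.6,0]]';python3 -m creep '[[0.1,0,0,0,0],[0.1,0,0,0,0],[0.1,0,0,0,0],[0.1,0,0,0,0],[0.1,0,0,-2,0],[0.1,0,0,-5,0],[0.2,0,0,-9,0],[0.2,0,0,-12,0],[0.2,0,0,-12,0],[0.2,0,0,-12,0]]';python3 - <<'E'
from h import *
t,s=mat(dict(A=(.541,.3566),B=(.545,.2775),C=(.463,.3555),D=(.4725,.2008)))
d=cam('wrist');cv2.imwrite('pics/w11.png',d['img'][:,:,::-1])
E
```

```text
time: 24.57
eef_pos: [0.4662, -0.0006, 0.1158]
orientation: [[-0.003, 1.0, -0.003], [1.0, 0.003, 0.0], [0.0, -0.003, -1.0]]
force: [1.0, 0.4, -1.2]
width: 0.704
time: 25.4
eef_pos: [0.4684, 0.0014, 0.0225]
orientation: [[-0.005, 1.0, 0.002], [1.0, 0.005, -0.0], [-0.0, 0.002, -1.0]]
force: [-0.7, 0.3, 0.0]
width: 0.828
time: 26.23
eef_pos: [0.469, 0.0009, 0.1439]
orientation: [[-0.005, 1.0, 0.006], [1.0, 0.005, -0.001], [-0.001, 0.006, -1.0]]
force: [-0.9, 0.1, -0.4]
width: 0.797
A [0.5408 0.3568] 48.7 [0.5417 0.3563] 40.8
B [0.5446 0.2781] 53.7 [0.5457 0.2771] 52.9
C [0.4754 0.3439] 2.1 [0.4346 0.3724] 8.7
D [0.4716 0.201 ] 50.0 [0.4733 0.2005] 24.6
```

View pics/w11.png

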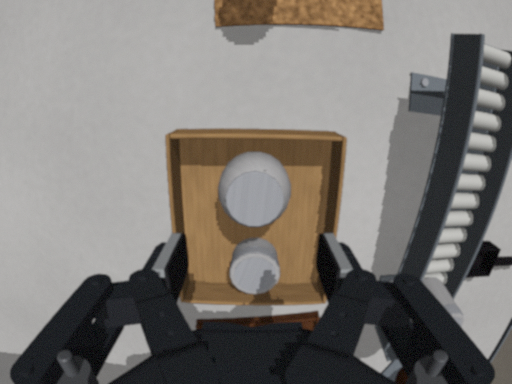

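Run:
```python
from h import *
t=cam('top');s=cam('scene')
for d in (t,s):
    for r in models.boxes_of(d['n'],'new1'):
        if r['conf']>.25: print(d['n'],round(r['conf'],2),(np.array(r['extent'])*[512,384,512,384]).round(1))
cv2.imwrite('pics/m2.png',cv2.resize(np.hstack([t['img'][180:300,80:210],s['img'][190:310,300:430]])[:,:,::-1],None,fx=3,fy=3,interpolation=cv2.INTER_CUBIC))
```

```text
top 0.69 [140.8 211.6 161.6 230.3]
top 0.62 [166.4 238.9 183.1 257.2]
top 0.52 [127.6 236.1 149.1 251.9]
top 0.31 [269.9 240.7 283.4 257. ]
scene 0.98 [353.4 249.8 374.6 274.7]
scene 0.91 [375.7 240.3 400.7 266.1]
scene 0.72 [346.3 211.5 367.1 237.3]
scene 0.6 [376.3 268.  404.9 293.7]
```

View pics/m2.png

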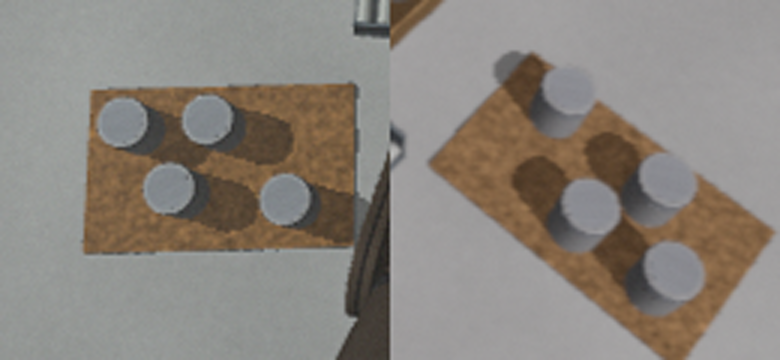

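```bash
python3 -m creep '[[0,3.5,0.1,0,0],[0,7,0.2,0,0],[0,10.5,0.3,0,0],[0,14,0.3,0,0],[0,17.5,0.3,0,0],[0,20,0.3,0,0],[0,20,0.3,2,0],[0,20,0.3,4,0],[0,20,0.3,4,0],[0,20,0.3,4,0]]';python3 -m creep '[[0,0,0,1.5,0],[0,0,0,3,0],[0,0,0,4.5,0],[0,0,0,5.7,0],[0,0,0,6.2,0],[0,0,0,6.2,0],[0,0,0,6.2,0],[0.8,0,0,6.2,0],[0.8,0,0,6.2,0],[0.8,0,0,6.2,0]]';python3 -m creep '[[0.8,0,0,0,0],[0.8,0,0,0,0],[0.8,0,0,0,0],[0.8,0,0,-0.5,0],[0.8,0,0,-2,0],[0.8,0,0,-4.5,0],[0.8,0,0,-8,0],[0.8,0,0,-11,0],[0.8,0,0,-13,0],[0.8,0,0,-13,0]]';python3 - <<'E'
from h import *
d=cam('wrist');cv2.imwrite('pics/w12.png',d['img'][:,:,::-1])
E
```

```text
time: 27.42
eef_pos: [0.4679, 0.2011, 0.0996]
orientation: [[-0.005, 1.0, -0.004], [1.0, 0.005, -0.001], [-0.001, -0.004, -1.0]]
force: [-0.5, 0.1, 0.6]
width: 0.998
time: 28.25
eef_pos: [0.47, 0.2015, 0.0402]
orientation: [[-0.005, 1.0, 0.002], [1.0, 0.005, 0.0], [0.0, 0.002, -1.0]]
force: [0.5, -0.4, -0.5]
width: 0.604
time: 29.08
eef_pos: [0.4719, 0.202, 0.1744]
orientation: [[-0.005, 1.0, 0.009], [1.0, 0.005, 0.002], [0.002, 0.009, -1.0]]
force: [1.1, 0.5, -0.7]
width: 0.54
```

View pics/w12.png

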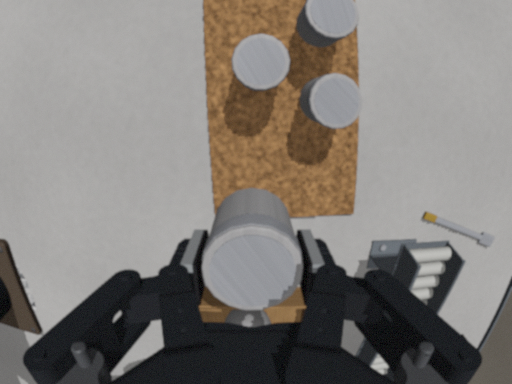

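```bash
python3 -m creep '[[0.8,-1.5,2.4,0,0],[0.8,-3,4.8,0,0],[0.8,-4.5,7.2,0,0],[0.8,-6,9.6,0,0],[0.8,-7.5,12,0,0],[0.8,-9,14.4,0,0],[0.8,-10.5,16.8,0,0],[0.8,-11.7,18.5,0,0],[0.8,-11.7,18.5,0,0],[0.8,-11.7,18.5,0,0]]';python3 -m creep '[[0.8,0,0,0,0],[0.8,0,0,0.5,0],[0.8,0,0,1,0],[0.8,0,0,1.5,0],[0.8,0,0,1.5,0],[0.8,0,0,1.5,0],[0.8,0,0,1.5,0],[0.8,0,0,1.5,0],[0.8,0,0,1.5,0],[0.8,0,0,1.5,0]]';python3 - <<'E'
from h import *
d=cam('wrist');cv2.imwrite('pics/w13.png',d['img'][:,:,::-1])
s=cam('scene');crop(s,195,150,315,260,5,'pics/s13.png')
E
```

```text
time: 29.97
eef_pos: [0.6538, 0.0845, 0.1659]
orientation: [[-0.003, 1.0, -0.006], [1.0, 0.003, 0.0], [0.0, -0.006, -1.0]]
force: [-0.5, 0.4, -1.6]
width: 0.544
time: 30.8
eef_pos: [0.6551, 0.0853, 0.1547]
orientation: [[-0.005, 1.0, 0.001], [1.0, 0.005, -0.0], [-0.0, 0.001, -1.0]]
force: [-0.5, -0.1, -1.2]
width: 0.543
```

View pics/w13.png

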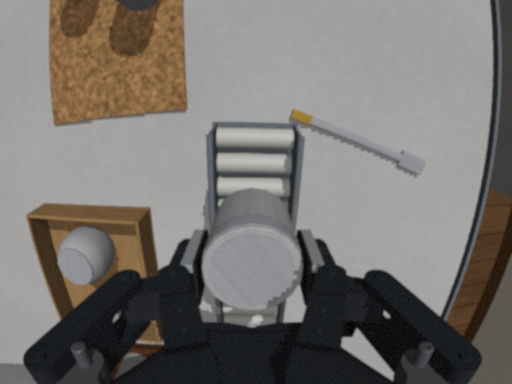

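View pics/s13.png

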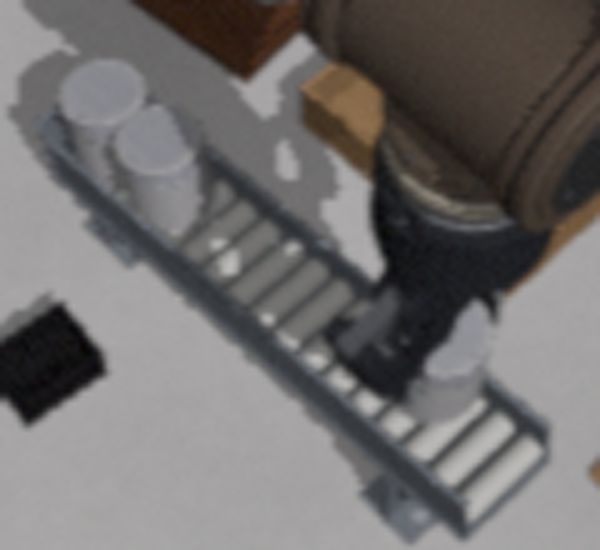

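```bash
python3 -m creep '[[0.8,0,0,0.8,0],[0.8,0,0,1.6,0],[0.8,0,0,2.2,0],[0.8,0,0,2.6,0],[0.8,0,0,3,0],[0.8,0,0,3.2,0],[0.8,0,0,3.2,0],[0.8,0,0,3.2,0],[0.8,0,0,3.2,0],[0.8,0,0,3.2,0]]';python3 -m creep '[[0.8,0,0,0.1,0],[0.8,0,0,0.2,0],[0.8,0,0,0.3,0],[0.8,0,0,0.3,0],[0.8,0,0,0.4,0],[0.8,0,0,0.4,0],[0.8,0,0,0.4,0],[0.8,0,0,0.4,0],[0.8,0,0,0.4,0],[0.8,0,0,0.4,0]]';python3 - <<'E'
from h import *
s=cam('scene');crop(s,195,150,315,260,5,'pics/s14.png')
E
```

```text
time: 31.73
eef_pos: [0.6553, 0.0853, 0.1229]
orientation: [[-0.005, 1.0, 0.001], [1.0, 0.005, -0.0], [-0.0, 0.001, -1.0]]
force: [0.5, -0.7, -0.5]
width: 0.545
time: 32.57
eef_pos: [0.655, 0.0852, 0.1184]
orientation: [[-0.005, 1.0, 0.0], [1.0, 0.005, -0.0], [-0.0, 0.0, -1.0]]
force: [-1.4, 0.1, -0.3]
width: 0.542
```

View pics/s14.png

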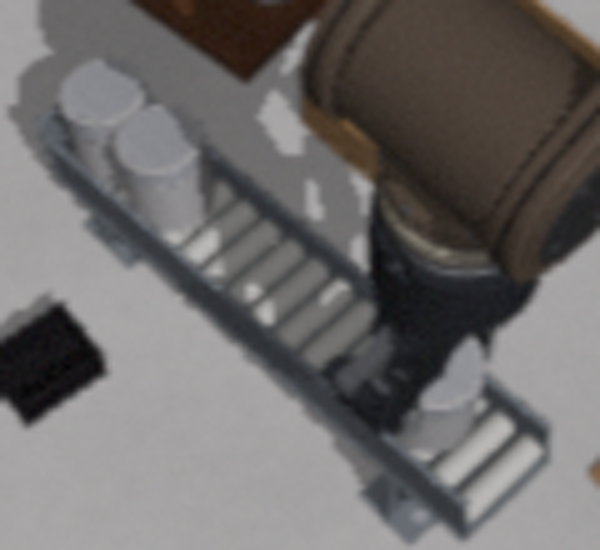

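Inside the rails, not yet touching; lower in small steps.

```bash
python3 -m creep '[[0.8,0,0,0.1,0],[0.8,0,0,0.1,0],[0.8,0,0,0.2,0],[0.8,0,0,0.2,0],[0.8,0,0,0.2,0],[0.8,0,0,0.2,0],[0.8,0,0,0.2,0],[0.8,0,0,0.2,0],[0.8,0,0,0.2,0],[0.8,0,0,0.2,0]]';python3 -m creep '[[0.8,0,0,0.1,0],[0.8,0,0,0.1,0],[0.8,0,0,0.2,0],[0.8,0,0,0.2,0],[0.8,0,0,0.2,0],[0.8,0,0,0.2,0],[0.8,0,0,0.2,0],[0.8,0,0,0.2,0],[0.8,0,0,0.2,0],[0.8,0,0,0.2,0]]'
```

```text
time: 33.45
eef_pos: [0.655, 0.0853, 0.1164]
orientation: [[-0.005, 1.0, 0.0], [1.0, 0.005, 0.0], [0.0, 0.0, -1.0]]
force: [-0.0, 0.2, -1.0]
width: 0.541
time: 34.28
eef_pos: [0.655, 0.0853, 0.1146]
orientation: [[-0.005, 1.0, 0.0], [1.0, 0.005, -0.0], [-0.0, 0.0, -1.0]]
force: [-2.5, -0.6, 3.3]
width: 0.546
```

```bash
python3 -m creep '[[0.35,0,0,0,0],[0.35,0,0,0,0],[0.35,0,0,0,0],[0.35,0,0,0,0],[0.35,0,0,0,0],[0.35,0,0,0,0],[0.35,0,0,0,0],[0.25,0,0,-0.5,0],[0.2,0,0,-2,0],[0.2,0,0,-4,0]]';python3 - <<'E'
from h import *
d=cam('wrist');cv2.imwrite('pics/w15.png',d['img'][:,:,::-1])
s=cam('scene');crop(s,195,150,315,260,5,'pics/s15.png')
E
```

```text
time: 35.12
eef_pos: [0.6538, 0.0853, 0.1536]
orientation: [[-0.005, 1.0, -0.004], [1.0, 0.005, 0.0], [0.0, -0.004, -1.0]]
force: [-0.2, 0.2, 0.2]
width: 0.8
```

View pics/s15.png

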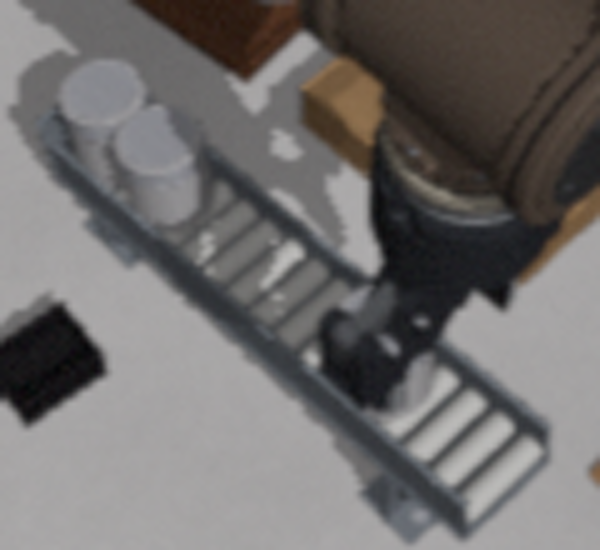

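View pics/w15.png

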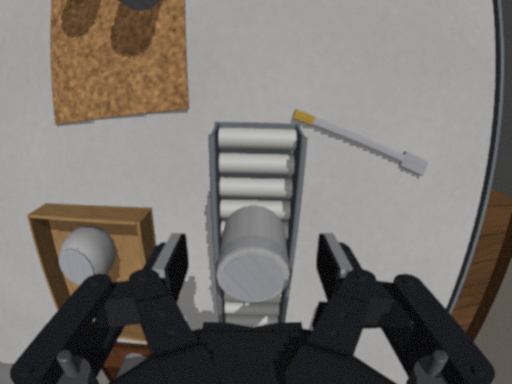

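```bash
python3 -m creep '[[0.1,2.7,-1.5,-0.5,0],[0.1,5.4,-3,-0.5,0],[0.1,8.1,-4.6,-0.5,0],[0.1,10.8,-6.2,-0.5,0],[0.1,13.5,-7.8,-0.5,0],[0.1,16.2,-9.3,-0.5,0],[0.1,19.2,-11,-0.5,0],[0.1,19.2,-11,1,0],[0.1,19.2,-11,3,0],[0.1,19.2,-11,4,0]]';python3 -m creep '[[0,0,0,0,0],[0,0,0,0,0],[0,0,0,0,0],[0,0,0,0,0],[0,0,0,0,0],[0,0,0,0,0],[0,0,0,0,0],[0,0,0,0,0],[0,0,0,0,0],[0,0,0,0,0]]';python3 - <<'E'
from h import *
t=cam('top')
p=onz(t,135.8,242.2,.06);print(p)
t,s=mat(dict(A=(.541,.3566),B=(.545,.2775),C=p[:2]))
d=cam('wrist');cv2.imwrite('pics/w16.png',d['img'][:,:,::-1]);crop(s,195,150,315,260,5,'pics/s16.png')
E
```

```text
time: 36.05
eef_pos: [0.5425, 0.2772, 0.1125]
orientation: [[-0.007, 1.0, -0.002], [1.0, 0.007, -0.001], [-0.001, -0.002, -1.0]]
force: [0.2, -0.4, 0.5]
width: 0.9
time: 36.88
eef_pos: [0.544, 0.2767, 0.1144]
orientation: [[-0.005, 1.0, 0.0], [1.0, 0.005, -0.0], [-0.0, 0.0, -1.0]]
force: [-0.2, 0.1, 0.0]
width: 1.005
[0.47996392 0.30796175 0.06      ]
A [0.5506 0.349 ] 7.2 [0.5416 0.3563] 41.0
B [0.5446 0.2763] 43.2 [0.5478 0.2775] 14.8
C [0.4789 0.3069] 18.9 [0.4848 0.3164] 26.0
```

View pics/w16.png

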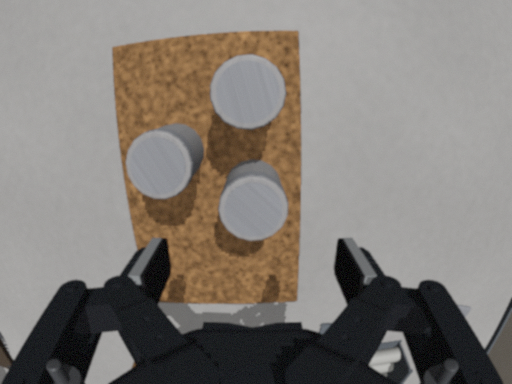

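View pics/s16.png

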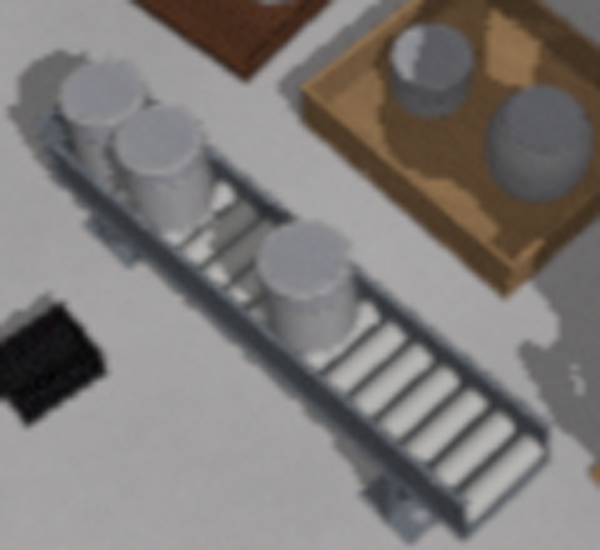

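```bash
python3 -m creep '[[0.1,0.1,0.1,0,-6],[0.1,0.1,0.1,0,-12],[0.1,0.1,0.1,0,-18],[0.1,0.1,0.1,1,-20],[0.1,0.1,0.1,2.5,-20],[0.1,0.1,0.1,4,-20],[0.1,0.1,0.1,5.5,-20],[0.1,0.1,0.1,6.8,-20],[0.1,0.1,0.1,7.3,-20],[0.1,0.1,0.1,7.3,-20]]';python3 -m creep '[[0.1,0,0,0,0],[0.8,0,0,0,0],[0.8,0,0,0,0],[0.8,0,0,0,0],[0.8,0,0,0,0],[0.8,0,0,0,0],[0.8,0,0,0,0],[0.8,0,0,0,0],[0.8,0,0,-0.5,0],[0.8,0,0,-2,0]]';python3 -m creep '[[0.8,0,0,-3,0],[0.8,0,0,-6,0],[0.8,0,0,-9,5],[0.8,0,0,-11,11],[0.8,0,0,-11,17],[0.8,0,0,-11,20],[0.8,0,0,-11,20],[0.8,0,0,-11,20],[0.8,0,0,-11,20],[0.8,0,0,-11,20]]';python3 - <<'E'
from h import *
d=cam('wrist');cv2.imwrite('pics/w17.png',d['img'][:,:,::-1])
E
```

```text
time: 37.92
eef_pos: [0.5438, 0.2774, 0.0395]
orientation: [[-0.347, 0.938, -0.003], [0.938, 0.347, -0.001], [0.0, -0.003, -1.0]]
force: [0.4, -0.6, 0.3]
width: 0.901
time: 38.75
eef_pos: [0.5424, 0.2769, 0.0586]
orientation: [[-0.347, 0.938, -0.006], [0.938, 0.347, -0.002], [0.0, -0.007, -1.0]]
force: [0.0, -0.4, -0.8]
width: 0.542
time: 39.58
eef_pos: [0.5445, 0.2776, 0.1705]
orientation: [[-0.006, 1.0, -0.001], [1.0, 0.006, -0.0], [-0.0, -0.001, -1.0]]
force: [-0.0, -0.5, -1.0]
width: 0.545
```

View pics/w17.png

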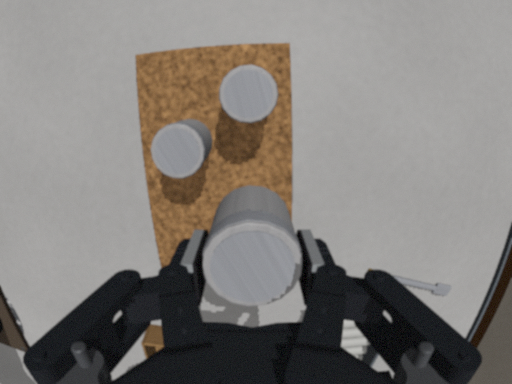

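```bash
python3 -m creep '[[0.8,-2.7,1.5,0,0],[0.8,-5.4,3,0,0],[0.8,-8.1,4.5,0,0],[0.8,-10.8,6,0,0],[0.8,-13.5,7.5,0,0],[0.8,-16.2,9.1,0,0],[0.8,-19.2,11,0,0],[0.8,-19.2,11,0,0],[0.8,-19.2,11,0,0],[0.8,-19.2,11,0,0]]';python3 -m creep '[[0.8,0,0,0,0],[0.8,0,0,0.8,0],[0.8,0,0,1.5,0],[0.8,0,0,1.5,0],[0.8,0,0,1.5,0],[0.8,0,0,1.5,0],[0.8,0,0,1.5,0],[0.8,0,0,1.5,0],[0.8,0,0,1.5,0],[0.8,0,0,1.5,0]]';python3 - <<'E'
from h import *
d=cam('wrist');cv2.imwrite('pics/w18.png',d['img'][:,:,::-1]);t,s=cam('top'),cam('scene')
crop(s,195,150,315,260,5,'pics/s18.png')
E
```

```text
time: 40.47
eef_pos: [0.6555, 0.0864, 0.1707]
orientation: [[-0.005, 1.0, -0.001], [1.0, 0.005, 0.0], [0.0, -0.001, -1.0]]
force: [0.1, -0.3, -0.3]
width: 0.542
time: 41.3
eef_pos: [0.6561, 0.0862, 0.1566]
orientation: [[-0.005, 1.0, 0.0], [1.0, 0.005, -0.0], [-0.0, 0.0, -1.0]]
force: [0.5, -0.4, -0.1]
width: 0.541
```

View pics/w18.png

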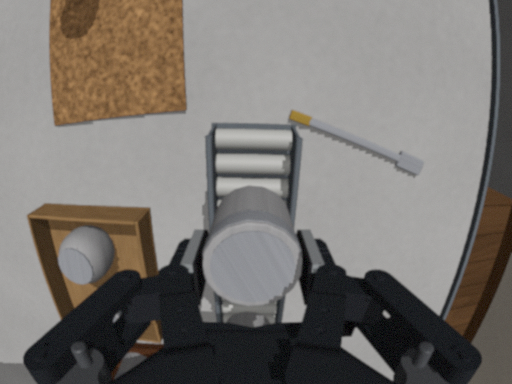

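View pics/s18.png

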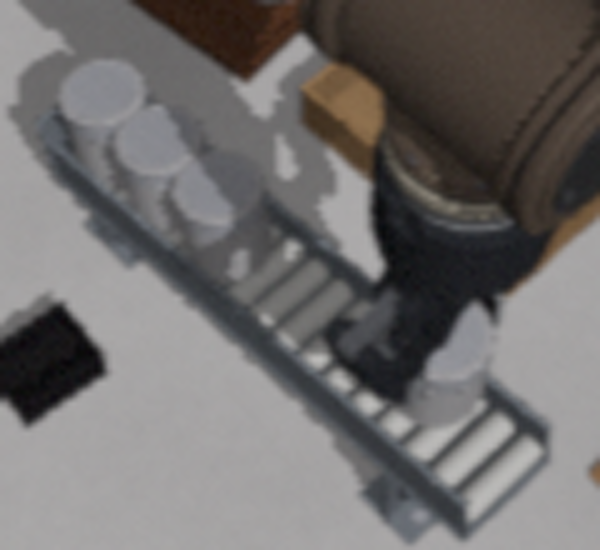

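```bash
python3 -m creep '[[0.8,0,-0.1,0.8,0],[0.8,0,-0.1,1.6,0],[0.8,0,-0.1,2.4,0],[0.8,0,-0.1,3,0],[0.8,0,-0.1,3.4,0],[0.8,0,-0.1,3.7,0],[0.8,0,-0.1,3.7,0],[0.8,0,-0.1,3.7,0],[0.8,0,-0.1,3.7,0],[0.8,0,-0.1,3.7,0]]';python3 -m creep '[[0.8,0,0,0.1,0],[0.8,0,0,0.2,0],[0.8,0,0,0.3,0],[0.8,0,0,0.4,0],[0.8,0,0,0.45,0],[0.8,0,0,0.45,0],[0.8,0,0,0.45,0],[0.8,0,0,0.45,0],[0.8,0,0,0.45,0],[0.8,0,0,0.45,0]]'
```

```text
time: 42.28
eef_pos: [0.6553, 0.0863, 0.1199]
orientation: [[-0.005, 1.0, 0.001], [1.0, 0.005, 0.0], [0.0, 0.001, -1.0]]
force: [0.3, 1.2, -0.8]
width: 0.545
time: 43.12
eef_pos: [0.6554, 0.0857, 0.1169]
orientation: [[-0.005, 1.0, 0.001], [1.0, 0.005, -0.001], [-0.001, 0.001, -1.0]]
force: [-2.1, -2.9, 7.4]
width: 0.548
```

```bash
python3 -m creep '[[0.35,0,0,0,0],[0.35,0,0,0,0],[0.35,0,0,0,0],[0.35,0,0,0,0],[0.35,0,0,0,0],[0.35,0,0,0,0],[0.35,0,0,0,0],[0.25,0,0,-0.5,0],[0.2,0,0,-2,0],[0.2,0,0,-4,0]]';python3 - <<'E'
from h import *
d=cam('wrist');cv2.imwrite('pics/w19.png',d['img'][:,:,::-1])
E
python3 -m creep '[[0.1,2.5,-2,-0.5,0],[0.1,5,-4,-0.5,0],[0.1,7.5,-6,-0.5,0],[0.1,10,-8,-0.5,0],[0.1,12.5,-10,-0.5,0],[0.1,12.5,-10,-0.5,0],[0.1,12.5,-10,-0.5,0],[0.1,12.5,-10,-0.5,0],[0.1,12.5,-10,-0.5,0],[0.1,12.5,-10,-0.5,0]]';python3 - <<'E'
from h import *
t,s=mat(dict(A=(.541,.3566),C=(.481,.309)))
d=cam('wrist');cv2.imwrite('pics/w20.png',d['img'][:,:,::-1]);crop(s,195,150,315,260,5,'pics/s20.png')
E
```

```text
time: 43.95
eef_pos: [0.6538, 0.0863, 0.1541]
orientation: [[-0.005, 1.0, -0.004], [1.0, 0.005, 0.0], [0.0, -0.004, -1.0]]
force: [-0.3, 0.1, -0.0]
width: 0.802
time: 44.83
eef_pos: [0.5553, 0.2098, 0.1601]
orientation: [[-0.003, 1.0, 0.001], [1.0, 0.003, 0.0], [0.0, 0.001, -1.0]]
force: [0.7, 0.7, -0.0]
width: 0.9
A [0.5456 0.3725] 6.6 [0.5418 0.3563] 41.0
C [0.4878 0.2991] 1.6 [0.4814 0.3082] 31.3
```

View pics/w19.png

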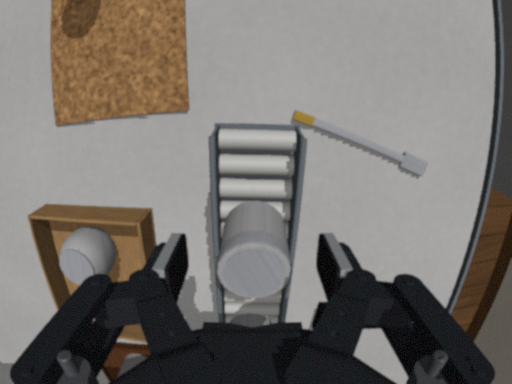

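View pics/w20.png

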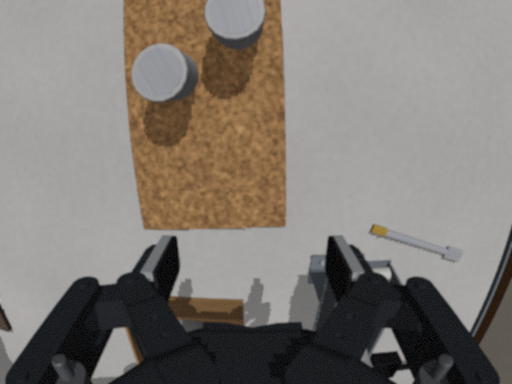

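View pics/s20.png

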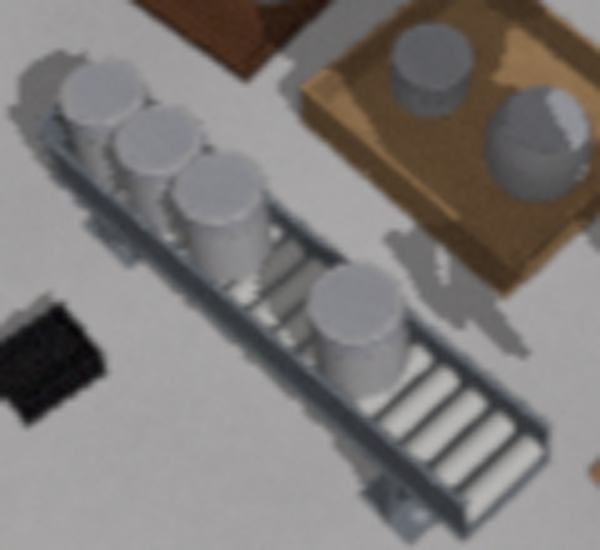

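```bash
python3 -m creep '[[0.1,2.5,-2,0,0],[0.1,5,-4,0,0],[0.1,7.5,-6,0,0],[0.1,9.8,-7.4,0,0],[0.1,9.8,-7.4,0,0],[0.1,9.8,-7.4,2,0],[0.1,9.8,-7.4,4,0],[0.1,9.8,-7.4,5,0],[0.1,9.8,-7.4,5,0],[0.1,9.8,-7.4,5,0]]';python3 - <<'E'
from h import *
d=cam('wrist');cv2.imwrite('pics/w21.png',d['img'][:,:,::-1]);print(ctrl.read_state()['eef_pos'])
E
```

```text
time: 45.82
eef_pos: [0.4799, 0.3077, 0.1093]
orientation: [[-0.004, 1.0, -0.001], [1.0, 0.004, -0.001], [-0.001, -0.001, -1.0]]
force: [-1.2, 0.1, 0.5]
width: 0.9
[0.48059383 0.30812176 0.11036732]
```

View pics/w21.png

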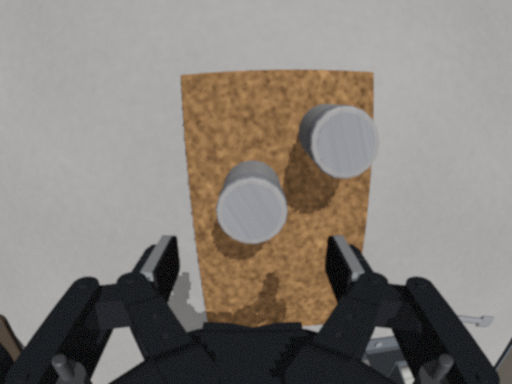

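Tin centred at (252,203) between the jaws. Descend, grip, lift.

```bash
python3 -m creep '[[0.1,0,0,1.5,0],[0.1,0,0,3,0],[0.1,0,0,4.5,0],[0.1,0,0,6,0],[0.1,0,0,6.8,0],[0.1,0,0,7,0],[0.1,0,0,7,0],[0.8,0,0,7,0],[0.8,0,0,7,0],[0.8,0,0,7,0]]';python3 -m creep '[[0.8,0,0,0,0],[0.8,0,0,0,0],[0.8,0,0,0,0],[0.8,0,0,-0.5,0],[0.8,0,0,-2,0],[0.8,0,0,-4.5,0],[0.8,0,0,-8,0],[0.8,0,0,-11,0],[0.8,0,0,-13,0],[0.8,0,0,-13,0]]';python3 -m creep '[[0.8,-2.5,2,0,0],[0.8,-5,4,0,0],[0.8,-7.5,6,0,0],[0.8,-10,8,0,0],[0.8,-12.5,10,0,0],[0.8,-12.5,10,0,0],[0.8,-12.5,10,0,0],[0.8,-12.5,10,0,0],[0.8,-12.5,10,0,0],[0.8,-12.5,10,0,0]]'
python3 - <<'E'
from h import *
d=cam('wrist');cv2.imwrite('pics/w22.png',d['img'][:,:,::-1]);print(ctrl.read_state()['eef_pos'])
s=cam('scene');crop(s,195,150,315,260,5,'pics/s22.png')
E
```

```text
time: 46.7
eef_pos: [0.4811, 0.309, 0.0418]
orientation: [[-0.005, 1.0, 0.003], [1.0, 0.005, 0.001], [0.001, 0.003, -1.0]]
force: [-0.6, -0.3, -0.7]
width: 0.548
time: 47.53
eef_pos: [0.4823, 0.3095, 0.1755]
orientation: [[-0.005, 1.0, 0.009], [1.0, 0.005, 0.004], [0.004, 0.009, -1.0]]
force: [0.6, 0.0, 0.6]
width: 0.544
time: 48.37
eef_pos: [0.5793, 0.1849, 0.1692]
orientation: [[-0.007, 1.0, -0.001], [1.0, 0.007, 0.0], [0.0, -0.001, -1.0]]
force: [0.1, -0.7, -0.4]
width: 0.544
[0.57953956 0.18492108 0.16948569]
```

View pics/w22.png

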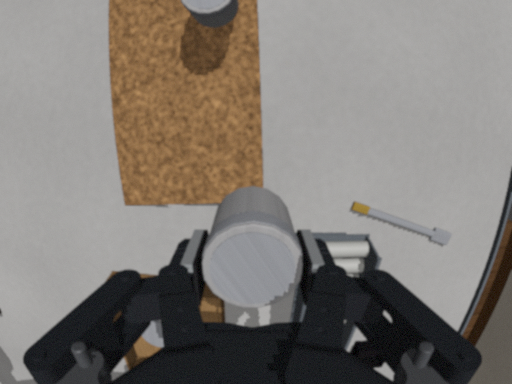

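View pics/s22.png

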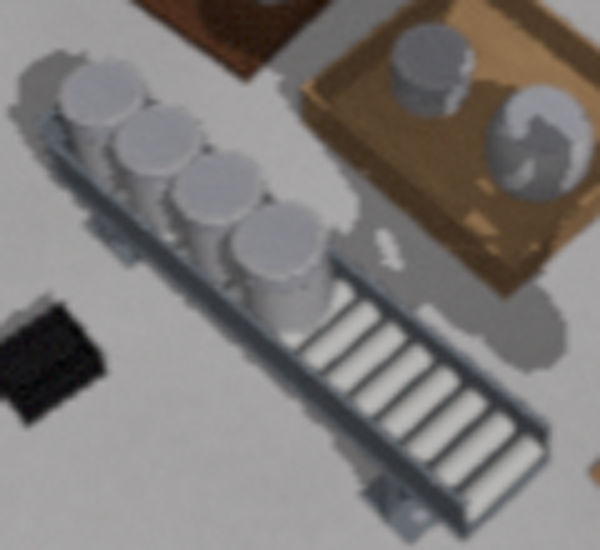

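```bash
python3 -m creep '[[0.8,-2.4,1.9,0,0],[0.8,-4.8,3.8,0,0],[0.8,-7.2,5.6,0,0],[0.8,-9.8,7.5,0,0],[0.8,-9.8,7.5,0,0],[0.8,-9.8,7.5,0,0],[0.8,-9.8,7.5,0,0],[0.8,-9.8,7.5,0.8,0],[0.8,-9.8,7.5,1.5,0],[0.8,-9.8,7.5,1.5,0]]';python3 -m creep '[[0.8,0,0,0,0],[0.8,0,0,0,0],[0.8,0,0,0,0],[0.8,0,0,0,0],[0.8,0,0,0,0],[0.8,0,0,0,0],[0.8,0,0,0,0],[0.8,0,0,0,0],[0.8,0,0,0,0],[0.8,0,0,0,0]]'
```

```text
time: 49.3
eef_pos: [0.654, 0.0874, 0.1521]
orientation: [[-0.007, 1.0, -0.004], [1.0, 0.007, 0.0], [0.0, -0.004, -1.0]]
force: [-1.2, -0.2, -1.0]
width: 0.541
time: 50.13
eef_pos: [0.6559, 0.0862, 0.1548]
orientation: [[-0.005, 1.0, -0.0], [1.0, 0.005, -0.0], [-0.0, -0.0, -1.0]]
force: [0.7, 0.4, -0.5]
width: 0.543
```

```bash
python3 -m creep '[[0.8,0,-0.1,0.8,0],[0.8,0,-0.1,1.6,0],[0.8,0,-0.1,2.4,0],[0.8,0,-0.1,2.9,0],[0.8,0,-0.1,3.2,0],[0.8,0,-0.1,3.4,0],[0.8,0,-0.1,3.4,0],[0.8,0,-0.1,3.4,0],[0.8,0,-0.1,3.4,0],[0.8,0,-0.1,3.4,0]]';python3 -m creep '[[0.8,0,0,0.1,0],[0.8,0,0,0.2,0],[0.8,0,0,0.3,0],[0.8,0,0,0.4,0],[0.8,0,0,0.4,0],[0.8,0,0,0.4,0],[0.8,0,0,0.4,0],[0.8,0,0,0.4,0],[0.8,0,0,0.4,0],[0.8,0,0,0.4,0]]'
```

```text
time: 50.97
eef_pos: [0.6553, 0.0863, 0.1214]
orientation: [[-0.005, 1.0, 0.001], [1.0, 0.005, -0.0], [-0.0, 0.001, -1.0]]
force: [0.3, -0.2, -0.7]
width: 0.539
time: 51.8
eef_pos: [0.6549, 0.0863, 0.1169]
orientation: [[-0.005, 1.0, -0.0], [1.0, 0.005, -0.0], [-0.0, -0.0, -1.0]]
force: [0.1, -0.1, -0.2]
width: 0.546
```

```bash
python3 -m creep '[[0.8,0,0,0.1,0],[0.8,0,0,0.2,0],[0.8,0,0,0.2,0],[0.8,0,0,0.2,0],[0.8,0,0,0.2,0],[0.8,0,0,0.2,0],[0.8,0,0,0.2,0],[0.8,0,0,0.2,0],[0.8,0,0,0.2,0],[0.8,0,0,0.2,0]]'; python3 -m creep '[[0.35,0,0,0,0],[0.35,0,0,0,0],[0.35,0,0,0,0],[0.35,0,0,0,0],[0.35,0,0,0,0],[0.35,0,0,0,0],[0.35,0,0,0,0],[0.25,0,0,-0.5,0],[0.2,0,0,-2,0],[0.2,0,0,-4,0]]';python3 - <<'E'
from h import *
d=cam('wrist');cv2.imwrite('pics/w23.png',d['img'][:,:,::-1])
E
python3 -m creep '[[0.1,3.5,-1.5,-0.5,0],[0.1,7,-3,-0.5,0],[0.1,10.5,-4.5,-0.5,0],[0.1,14,-6,-0.5,0],[0.1,17,-7.5,-0.5,0],[0.1,20,-9,-0.5,0],[0.1,20,-9,-0.5,0],[0.1,20,-9,-0.5,0],[0.1,20,-9,-0.5,0],[0.1,20,-9,-0.5,0]]';python3 - <<'E'
from h import *
t,s=mat(dict(A=(.541,.3566)))
d=cam('wrist');cv2.imwrite('pics/w24.png',d['img'][:,:,::-1]);crop(s,195,150,315,260,5,'pics/s24.png')
E
```

```text
time: 52.63
eef_pos: [0.6552, 0.0859, 0.1157]
orientation: [[-0.005, 1.0, 0.001], [1.0, 0.005, -0.001], [-0.001, 0.001, -1.0]]
force: [-2.7, -2.2, 5.7]
width: 0.54
time: 53.47
eef_pos: [0.6538, 0.0863, 0.1541]
orientation: [[-0.005, 1.0, -0.004], [1.0, 0.005, 0.0], [0.0, -0.004, -1.0]]
force: [0.3, -0.0, 0.6]
width: 0.795
time: 54.35
eef_pos: [0.5648, 0.2849, 0.1604]
orientation: [[-0.004, 1.0, 0.001], [1.0, 0.004, -0.0], [-0.0, 0.001, -1.0]]
force: [0.2, -0.4, 0.9]
width: 0.903
A [0.5446 0.3626] 2.7 [0.5418 0.3563] 40.8
```

View pics/w23.png

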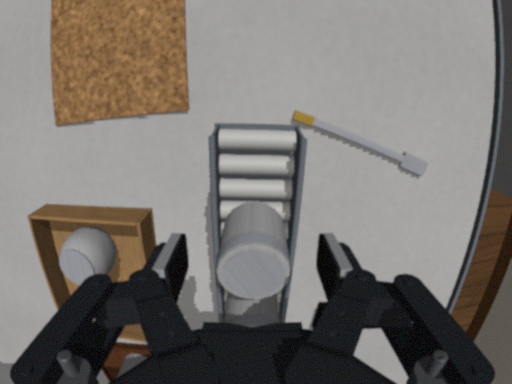

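View pics/w24.png

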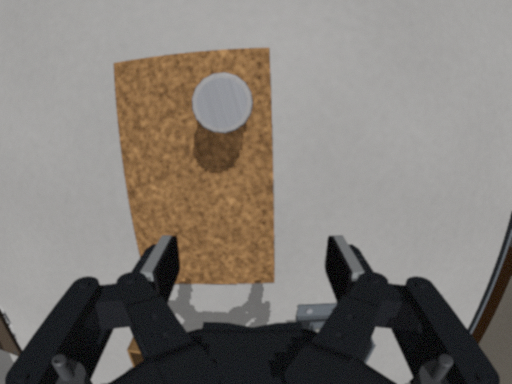

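View pics/s24.png

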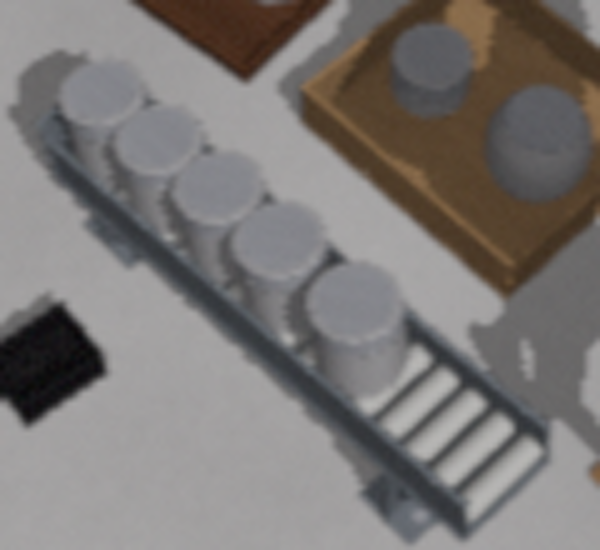

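```bash
python3 -m creep '[[0.1,3,-1,0,0],[0.1,6,-2,0,0],[0.1,7.1,-2.4,0,0],[0.1,7.1,-2.4,0,0],[0.1,7.1,-2.4,0,0],[0.1,7.1,-2.4,2,0],[0.1,7.1,-2.4,4,0],[0.1,7.1,-2.4,5,0],[0.1,7.1,-2.4,5,0],[0.1,7.1,-2.4,5,0]]';python3 -m creep '[[0.1,0,0,1.5,0],[0.1,0,0,3,0],[0.1,0,0,4.5,0],[0.1,0,0,6,0],[0.1,0,0,6.8,0],[0.1,0,0,7,0],[0.1,0,0,7,0],[0.8,0,0,7,0],[0.8,0,0,7,0],[0.8,0,0,7,0]]';python3 -m creep '[[0.8,0,0,0,0],[0.8,0,0,0,0],[0.8,0,0,0,0],[0.8,0,0,-0.5,0],[0.8,0,0,-2,0],[0.8,0,0,-4.5,0],[0.8,0,0,-8,0],[0.8,0,0,-11,0],[0.8,0,0,-13,0],[0.8,0,0,-13,0]]'
python3 - <<'E'
from h import *
d=cam('wrist');cv2.imwrite('pics/w25.png',d['img'][:,:,::-1]);print(ctrl.read_state()['eef_pos'])
s=cam('scene');crop(s,195,150,315,260,5,'pics/s25.png')
E
```

```text
time: 55.33
eef_pos: [0.5397, 0.3555, 0.1092]
orientation: [[-0.004, 1.0, -0.001], [1.0, 0.004, -0.001], [-0.001, -0.001, -1.0]]
force: [-0.1, 0.1, 0.4]
width: 0.9
time: 56.17
eef_pos: [0.5407, 0.3573, 0.0416]
orientation: [[-0.005, 1.0, 0.003], [1.0, 0.005, 0.001], [0.001, 0.003, -1.0]]
force: [-0.6, -0.7, -0.0]
width: 0.542
time: 57.0
eef_pos: [0.5423, 0.3581, 0.1773]
orientation: [[-0.005, 1.0, 0.01], [1.0, 0.005, 0.005], [0.005, 0.01, -1.0]]
force: [1.8, 0.3, 0.9]
width: 0.544
[0.54101466 0.35742925 0.17390171]
```

View pics/w25.png

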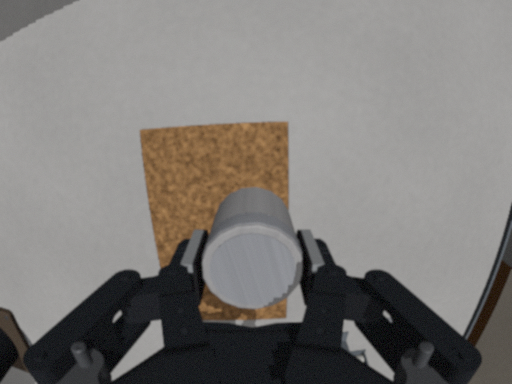

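View pics/s25.png

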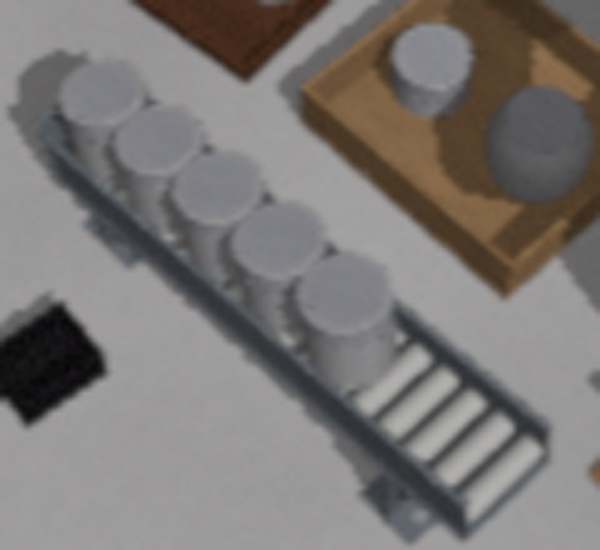

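```bash
python3 -m creep '[[0.8,-3.3,1.4,0,0],[0.8,-6.6,2.8,0,0],[0.8,-9.9,4.2,0,0],[0.8,-13.2,5.6,0,0],[0.8,-16.5,7,0,0],[0.8,-19.8,8.4,0,0],[0.8,-23,9.8,0,0],[0.8,-26,11.3,0,0],[0.8,-26,11.3,0,0],[0.8,-26,11.3,0,0]]';python3 -m creep '[[0.8,0,0,0,0],[0.8,0,0,0.5,0],[0.8,0,0,1,0],[0.8,0,0,1.4,0],[0.8,0,0,1.4,0],[0.8,0,0,1.4,0],[0.8,0,0,1.4,0],[0.8,0,0,1.4,0],[0.8,0,0,1.4,0],[0.8,0,0,1.4,0]]';python3 - <<'E'
from h import *
d=cam('wrist');cv2.imwrite('pics/w26.png',d['img'][:,:,::-1])
s=cam('scene');crop(s,195,150,315,260,5,'pics/s26.png')
E
```

```text
time: 57.93
eef_pos: [0.6529, 0.0953, 0.1668]
orientation: [[-0.002, 1.0, -0.005], [1.0, 0.002, 0.0], [0.0, -0.005, -1.0]]
force: [0.3, 0.7, -0.5]
width: 0.54
time: 58.77
eef_pos: [0.654, 0.0973, 0.1562]
orientation: [[-0.005, 1.0, 0.001], [1.0, 0.005, -0.0], [-0.0, 0.001, -1.0]]
force: [-0.8, 0.2, -1.2]
width: 0.54
```

View pics/w26.png

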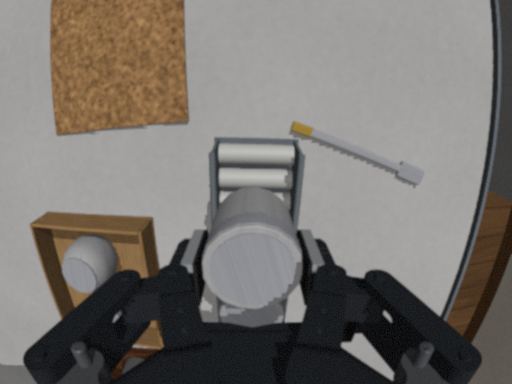

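View pics/s26.png

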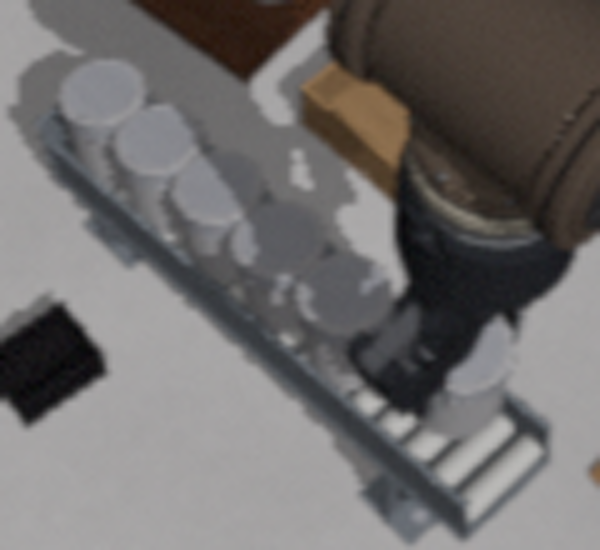

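```bash
python3 -m creep '[[0.8,0,0.15,0.8,0],[0.8,0,0.15,1.6,0],[0.8,0,0.15,2.2,0],[0.8,0,0.15,2.8,0],[0.8,0,0.15,3.2,0],[0.8,0,0.15,3.5,0],[0.8,0,0.15,3.5,0],[0.8,0,0.15,3.5,0],[0.8,0,0.15,3.5,0],[0.8,0,0.15,3.5,0]]';python3 -m creep '[[0.8,0,0,0.1,0],[0.8,0,0,0.2,0],[0.8,0,0,0.3,0],[0.8,0,0,0.4,0],[0.8,0,0,0.4,0],[0.8,0,0,0.4,0],[0.8,0,0,0.4,0],[0.8,0,0,0.4,0],[0.8,0,0,0.4,0],[0.8,0,0,0.4,0]]'
```

```text
time: 59.7
eef_pos: [0.6557, 0.0973, 0.1214]
orientation: [[-0.005, 1.0, 0.001], [1.0, 0.005, -0.0], [-0.0, 0.001, -1.0]]
force: [-0.4, 0.4, -0.9]
width: 0.541
time: 60.53
eef_pos: [0.6556, 0.0973, 0.1179]
orientation: [[-0.005, 1.0, 0.0], [1.0, 0.005, -0.0], [-0.0, 0.0, -1.0]]
force: [-3.3, -0.2, 5.0]
width: 0.545
```

```bash
python3 -m creep '[[0.35,0,0,0,0],[0.35,0,0,0,0],[0.35,0,0,0,0],[0.35,0,0,0,0],[0.35,0,0,0,0],[0.35,0,0,0,0],[0.35,0,0,0,0],[0.25,0,0,-0.5,0],[0.2,0,0,-2,0],[0.2,0,0,-4,0]]';python3 -m creep '[[0.1,2,-1,-3,0],[0.1,5,-2,-5,0],[0.1,8,-3,-5,0],[0.1,11,-4,-5,0],[0.1,14,-5,-5,0],[0.1,17,-6,-5,0],[0.1,20,-7,-5,0],[0.1,23,-8,-5,0],[0.1,26,-9,-5,0],[0.1,29,-10,-5,0]]';python3 -m creep '[[0.1,0,0,0,0],[0.1,0,0,0,0],[0.1,0,0,0,0],[0.1,0,0,0,0],[0.1,0,0,0,0],[0.1,0,0,0,0],[0.1,0,0,0,0],[0.1,0,0,0,0],[0.1,0,0,0,0],[0.1,0,0,0,0]]';python3 - <<'E'
from h import *
t=cam('top');s=cam('scene');crop(s,140,90,340,270,3.2,'pics/s27.png');crop(t,190,110,440,290,3,'pics/t27.png')
E
```

```text
time: 61.37
eef_pos: [0.6542, 0.0973, 0.1561]
orientation: [[-0.005, 1.0, -0.004], [1.0, 0.005, 0.0], [0.0, -0.004, -1.0]]
force: [0.6, 0.2, -0.3]
width: 0.801
time: 62.2
eef_pos: [0.5536, 0.3884, 0.2089]
orientation: [[-0.005, 1.0, 0.002], [1.0, 0.005, 0.001], [0.001, 0.002, -1.0]]
force: [-0.2, 0.6, 0.4]
width: 0.903
time: 63.03
eef_pos: [0.554, 0.3866, 0.2068]
orientation: [[-0.005, 1.0, -0.0], [1.0, 0.005, -0.0], [-0.0, -0.0, -1.0]]
force: [-0.1, -1.1, -0.2]
width: 0.898
```

View pics/s27.png

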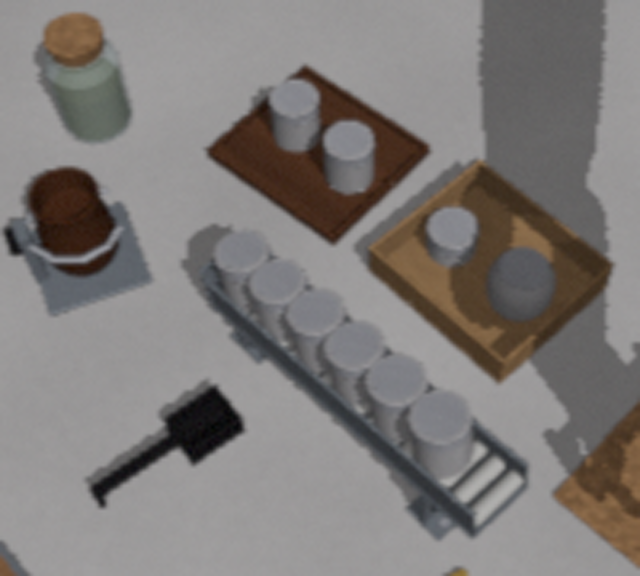

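View pics/t27.png

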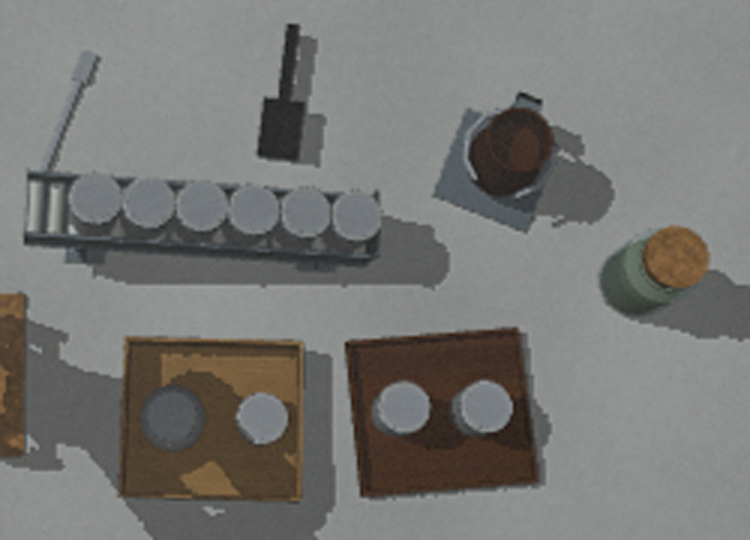

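```bash
python3 -m creep '[[0.1,0,0,0,0],[0.1,0,0,0,0],[0.1,0,0,0,0],[0.1,0,0,0,0],[0.1,0,0,0,0],[0.1,0,0,0,0],[0.1,0,0,0,0],[0.1,0,0,0,0],[0.1,0,0,0,0],[0.1,0,0,0,0]]';python3 - <<'E'
from h import *
from cell import workorder
a=np.radians(8);n=np.array([0,-np.sin(a),np.cos(a)])
s=cam('scene')
for i in range(6):
    z=.0965+.0065*i; p,sc=fitlid(s,(.652+.0008*i,-.167+.0478*i),z,nrm=n);print(i,p.round(4),round(sc,1))
cv2.imwrite('pics/s28.png',s['img'][:,:,::-1])
print(workorder.finish_job())
E
```

```text
time: 63.97
eef_pos: [0.5539, 0.3867, 0.2068]
orientation: [[-0.005, 1.0, -0.0], [1.0, 0.005, -0.0], [-0.0, -0.0, -1.0]]
force: [0.2, 0.1, -0.0]
width: 0.902
0 [ 0.6524 -0.1679] 15.1
1 [ 0.6527 -0.1193] 11.7
2 [ 0.6532 -0.0719] 12.0
3 [ 0.655  -0.0241] 12.8
4 [0.6554 0.0232] 13.7
5 [0.6559 0.0708] 15.7
the job is handed in; nothing more can be done
None
```

View pics/s28.png

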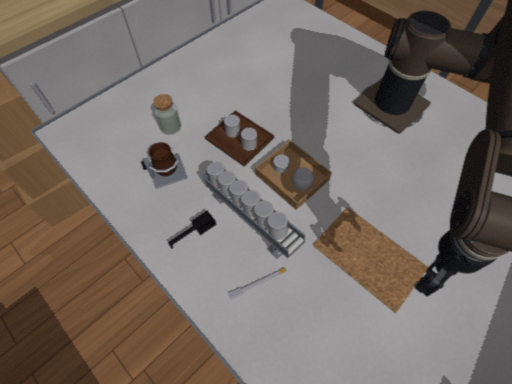

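The job is done and handed in at about 64 s of the 210 s. The two oldest tins stand upright in the serving tray, and the short and the swollen tin are in the returns box. All four good delivered tins went into the lane from its high end, behind the two older tins that stayed.

One tin on the mat was knocked aside during the run. I located it again in the pictures before picking it up.

The last pictures show:
- **Lane:** six upright tins in single file, 47–49 mm apart.
- **Cork mat:** empty.
- **Bystanders:** the gourd, jar, bombilla and scoop look undisturbed; I compared them by eye only.

None of the checks failed or disagreed. The only late mismatches were lid fits from the top camera while the arm blocked its view, so I used the scene camera there. The highest outside force reported was about 18 N, when the second tin was set down in the tray; forces are only reported at the end of each move.

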